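# Unstack the samples at the weighing bench

### The job

First put the steel check weight from the balance back into the well of its wooden block. Then take the stack of samples apart from the top, one piece at a time: the amber vial into the well of the aluminium cooling block, the silvery tin onto the middle of the balance pan, and the blue-lidded jar onto the middle of the stirrer plate. Set everything down gently and keep it upright, let go of it, and leave the brown bottle and the flask where they are.

Things in the scene. Friction and masses are not known exactly. Their poses are not given: they have to be found in the camera images.
- weight: loose polished steel check weight, 500 g nominal: upright cylinder 38 mm in diameter and 46 mm tall with a narrower grip knob (24 mm diameter) on top, 62 mm tall in all; starts standing on the balance pan, within 10 mm of its middle. Origin at the centre of its underside, z up
- vial: loose squat amber glass vial with black cap: upright cylinder 36 mm in diameter (cap 34 mm), 52 mm tall, about 60 g; starts as the top of the three-piece stack, standing on the tin. Origin at the centre of its underside, z up
- tin: loose bare aluminium (silvery) round sample tin with lid: upright cylinder 50 mm in diameter (its lid, the upper 12 mm, 52 mm), 34 mm tall, about 90 g; starts as the middle of the stack, standing on the jar. Origin at the centre of its underside, z up
- jar: loose white plastic jar with a blue screw lid: 62 mm in diameter, the lid (the upper 16 mm) 66 mm, 50 mm tall, about 200 g; starts as the bottom of the stack, standing on the table. Its flat lid carries the tin. Origin at the centre of its underside, z up
- weight_block: fixed wooden block 90 x 90 mm, 30 mm tall, with one round well 55 mm in diameter and 10 mm deep in the middle of its top (well floor 20 mm above the table): the place of the check weight. Origin on the table below the centre of the well, z up
- cooler: fixed bare aluminium cooling block 90 x 90 mm, 40 mm tall, with one round well 55 mm in diameter and 10 mm deep in the middle of its top (well floor 30 mm above the table): the place of the vial. Origin on the table below the centre of the well, z up
- balance: fixed white laboratory balance, 180 mm (x) by 130 mm (y), 36 mm tall, with a round steel pan 110 mm in diameter whose flat top is 45 mm above the table, and a dark display at its -x end; the pan does not give: the place of the tin. Origin on the table below the centre of the pan; the housing reaches from 115 mm at -x to 65 mm at +x; z up
- stirrer: fixed grey magnetic stirrer, 155 mm (x) by 125 mm (y), 38 mm tall, with a round white ceramic plate 100 mm in diameter whose flat top is 45 mm above the table, and a black knob on its -x face: the place of the jar. Origin on the table below the centre of the plate; the housing reaches from 95 mm at -x to 60 mm at +x; z up
- bottle: loose brown glass reagent bottle with black cap, 64 mm in diameter, 125 mm tall, a bystander that must stay where it is. Origin at the centre of its underside
- flask: loose green glass conical flask with dark stopper, 80 mm in diameter at the foot, 126 mm tall, a bystander that must stay where it is. Origin at the centre of its underside

How it is judged:
By the outcome, as a careful person would: the job done as asked, in the order asked, and still so for the second after the job is handed in, with the robot touching nothing.
It also fails if it takes over 134 s, if anything falls off the work surface, if the arm or the gripper's body presses on something with over 40 N, if the wrist force passes 120 N, or if a joint passes its speed limit or range.

### The arm

A 7-joint arm with a two-finger parallel gripper is mounted at the origin on the work surface. World frame = base frame: x ahead of the robot, y to its left, z up, the work surface at z = 0. Lengths are in m, angles in rad, forces in N, time in s.
With the tool pointing down it reaches from about 0.4 to 0.875 m from the base axis. Payload 6.5 kg.
Tool frame: the origin (TCP) lies on the centre line of the jaws, within the pads' length; the fingertips stand 19 mm ahead of it and the grasp point (between the pads) is the TCP (robot.tcp_to_tips is the distance from the TCP to the fingertips, in m); z points along the fingers, y is the direction in which the jaws open and shut (so a half turn about z gives the same grasp; the last joint's range is limited). The gripper opens to 88 mm and grips with 3 to 60 N. Pads are 18 mm wide; open, the fingers measure 123 mm over their backs; the gripper's body (75 mm by 187 mm) begins 45 mm behind the grasp point.
Start: joints at [-1.325, 0.536, -0.004, 1.538, 0.003, 1.067, -0.071], TCP at [0.199, 0.619, 0.258] pointing down, gripper open.
Joint ranges: [-2.7, 2.7], [-0.37, 2.16], [-1.27, 1.26], [0.24, 2.4], [-1.31, 4.45], [0.19, 1.91], [-2.76, 2.76]. Speed limits (rad/s): [2.39, 2.39, 3.14, 3.14, 3.14, 3.14, 3.14].

### API

Orientations are given as a rotation vector (axis times angle).
In Python, from bench import robot gives the robot as it stands.
- The arm moves only by the tool move_arm, never from a script. Its argument "motion" is a list of rows, each a list of 3 entries, a list of its own where there are three numbers: the shift along the tool's x, y, z in mm, then the turn, a rotation vector about the tool's x, y, z in rad, then the finger opening in mm, from 0 to 88.1. In form: [[[dx, dy, dz], [ax, ay, az], gripper], ...]. A call has 1 to 20 rows; each row shifts and turns the commanded pose from where the row before left it, along the tool's axes as they then stand; what a row does not reach is not made up. A row lasts 1/12 s, in which the tool goes at most 41.7 mm and 7.16 degrees, less where a joint would pass 70% of its speed; a pose out of reach is approached as far as the arm can. A call is refused whole if a number of a shift passes 41.7 or a number of a turn 0.125, either way. A call with a gripper value outside its range is refused whole. The fingers move at their own pace and stop on an object; "grip_force" is the grip in N (left out, the last holds). Time passes only in rows, so rows that do not move let the fingers close. It gives the time, the measured TCP pose, the force and the opening at its end, in the units of the state.
- robot.state(): the state, without advancing time (a new reading comes with each control period).
- robot.grab_frame(name): name is "scene" or "top" or "wrist"; returns the picture (400x640x3 uint8, blue, green, red); there is no depth.
- robot.camera_info(name): a dict with "mtx" (3x3 intrinsics, pixels), "k1" (the pictures are not rectified: a ray, as slopes to the right and down, at radius r is drawn at 1 + k1 r^2 times it, then the intrinsics apply), "camera_from_world" (4x4, takes a point from world to camera coordinates). Camera axes: x right, y up, looking along -z (the intrinsics and any distortion apply to the point x, -y, -z); pixel columns grow to the right and rows downward; lengths in m; the calibration is good to about 2 mm. A picture is of the moment at which its call begins: read the wrist's pose just before it. camera_info takes no time and is no camera call; for the wrist camera it gives the pose at the moment of the call.
- robot.sign_off(): hands the job in, once; it reports no verdict.
The state is a dict: "time_s": time; "qpos": joint angles; "joint_velocities": joint speeds; "tau": joint torques, N m; "position": TCP position; "orientation": TCP orientation; "wrist_force": force on the tool from outside, world axes, zero at the start; "moment": the same for the moment, N m; "finger_gap": finger opening in m.
Only numpy, scipy, OpenCV 4.12 (cv2) and the standard library are available. Lean on these libraries where they do the work, as an engineer would, in place of code of your own. Each camera call takes 0.05 s, during which the arm holds its last target.

## Working session

There is one attempt and no reset: what is moved stays moved. The work goes in short steps, Python scripts to look and compute and a tool call to move; the robot and the scene stay as the last step left them, time stands still between calls to the robot, and variables do not carry over. Pictures are saved under pics/ and viewed, and the job is handed in when it is done.

Besides the shell and the picture viewer there is one more tool, called after "Request:" by a JSON object that holds its "fn" and its "kwargs". move_arm: Moves the arm, as the interface text tells. Its arguments: {"type":"object","properties":{"motion":{"type":"array","items":{"type":"array"}},"grip_force":{"type":"number"}},"required":["motion"]}

```bash
mkdir -p pics; ls
python3 - <<'E'
from bench import robot
import cv2,numpy as np
s=robot.state();print(s)
for n in("scene","top","wrist"):
    i=robot.camera_info(n);print(n,i)
    cv2.imwrite(f"pics/{n}0.png",robot.grab_frame(n))
E
```

```text
pics
{'time_s': 0.0, 'qpos': array([-1.32521097,  0.53715699, -0.00444966,  1.53886552,  0.00260328,
        1.067317  , -0.07121872]), 'joint_velocities': array([-6.07138868e-04,  4.38482514e-04,  7.27544042e-05, -8.79759212e-04,
       -1.11974907e-03, -2.69109330e-04,  1.56602693e-03]), 'tau': array([-6.50411348e-04, -5.70991480e+01,  9.90261734e-01, -2.51605725e+01,
       -5.63691230e-02,  1.78609678e-02,  1.54601285e-04]), 'position': array([0.19922151, 0.61809907, 0.25684787]), 'orientation': array([-4.87647414e-01, -3.10336584e+00,  2.72510363e-03]), 'wrist_force': array([-0.29261302, -0.47392637,  1.44817519]), 'moment': array([ 0.09767375, -0.01875176,  0.00456858]), 'finger_gap': 0.08797108417185559}
scene {'mtx': array([[456.0589504 ,   0.        , 311.48029615],
       [  0.        , 456.0589504 , 200.67653528],
       [  0.        ,   0.        ,   1.        ]]), 'k1': -0.044491873704279455, 'camera_from_world': array([[-0.65343668,  0.75682509,  0.015372  ,  0.36771405],
       [-0.4059085 , -0.36745428,  0.83678889,  0.14976839],
       [ 0.63895133,  0.54054893,  0.5
[... 310 characters left out ...]
-0.01566836, -0.99986725,  0.00447095,  0.01984422],
       [ 0.98568908, -0.01469527,  0.16793179, -0.57782935],
       [-0.16784379,  0.00703818,  0.98578848, -0.85657245],
       [ 0.        ,  0.        ,  0.        ,  1.        ]])}
wrist {'mtx': array([[343.28091347,   0.        , 316.63204342],
       [  0.        , 343.28091347, 196.46656266],
       [  0.        ,   0.        ,   1.        ]]), 'k1': -0.0653574659662873, 'camera_from_world': array([[ 0.30666332,  0.95181649, -0.00172712, -0.64858322],
       [-0.90838929,  0.29212881, -0.29914824,  0.04180077],
       [-0.28422968,  0.09330669,  0.95420509, -0.39110601],
       [ 0.        ,  0.        ,  0.        ,  1.        ]])}
```

View pics/scene0.png

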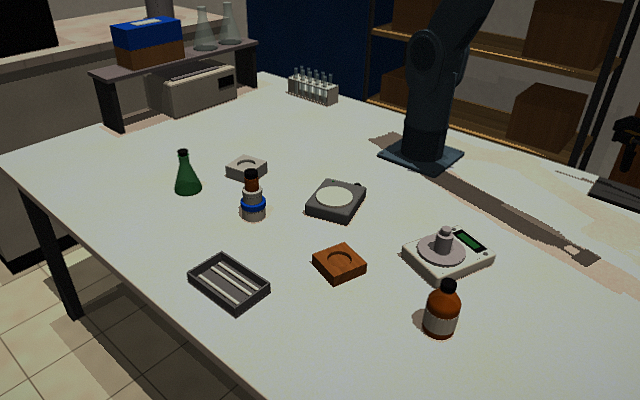

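View pics/top0.png

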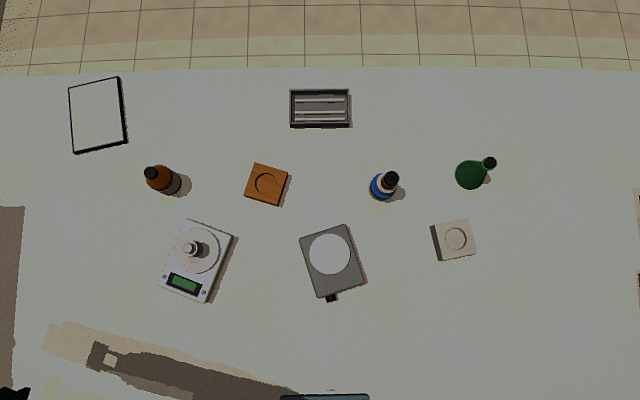

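View pics/wrist0.png

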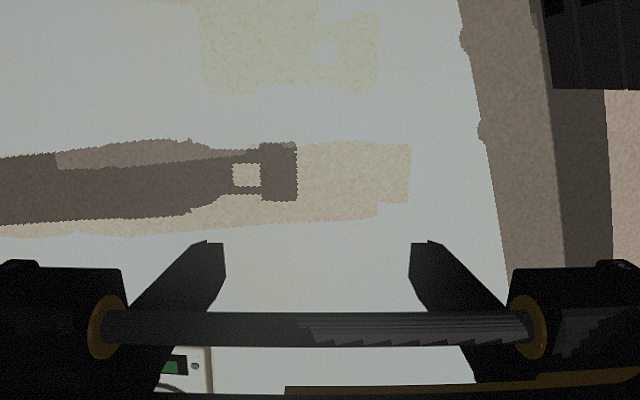

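The top view shows the balance at (192,258) with the weight at (193,248), the wood block at (266,185), the stack at (385,183), the stirrer at (330,258) and the cooler at (455,240). The bottle is at (160,178) and the flask at (475,172).

```bash
cat > h.py <<'E'
import cv2,numpy as np
from scipy.spatial.transform import Rotation as R
from bench import robot
def ray(n,px,info=None):
    i=info or robot.camera_info(n); K=i["mtx"];T=i["camera_from_world"]
    d=np.array([(px[0]-K[0,2])/K[0,0],(px[1]-K[1,2])/K[1,1]]);u=d.copy()
    for _ in range(20): u=d/(1+i["k1"]*(u@u))
    v=T[:3,:3].T@np.array([u[0],-u[1],-1]); c=-T[:3,:3].T@T[:3,3]
    return c,v
def onz(n,px,z,info=None):
    c,v=ray(n,px,info); return c+v*(z-c[2])/v[2]
def proj(n,P,info=None):
    i=info or robot.camera_info(n);K=i["mtx"];T=i["camera_from_world"]
    p=T[:3,:3]@np.asarray(P,float)+T[:3,3];u=np.array([p[0],-p[1]])/-p[2];u=u*(1+i["k1"]*(u@u))
    return u*K[0,0]+K[:2,2]
def tri(c1,v1,c2,v2):
    A=np.stack([v1,-v2],1);t=np.linalg.lstsq(A,c2-c1,rcond=None)[0]
    a=c1+v1*t[0];b=c2+v2*t[1];return (a+b)/2,np.linalg.norm(a-b)
def shift(goal,yaw=None):
    """shift in tool mm to goal, yaw: wanted y-axis direction"""
    s=robot.state();r=R.from_rotvec(s["orientation"])
    return r.inv().apply(np.asarray(goal)-s["position"])*1000
E
python3 - <<'E'
import cv2
im=cv2.imread("pics/top0.png")
c=cv2.resize(im[140:310,140:300],None,fx=3.5,fy=3.5,interpolation=cv2.INTER_CUBIC);cv2.imwrite("pics/topA.png",c)
c=cv2.resize(im[140:310,295:515],None,fx=3.5,fy=3.5,interpolation=cv2.INTER_CUBIC);cv2.imwrite("pics/topB.png",c)
im=cv2.imread("pics/scene0.png")
c=cv2.resize(im[140:350,165:500],None,fx=2.38,fy=2.38,interpolation=cv2.INTER_CUBIC);cv2.imwrite("pics/scA.png",c)
E
```

```text
(no output)
```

View pics/topA.png

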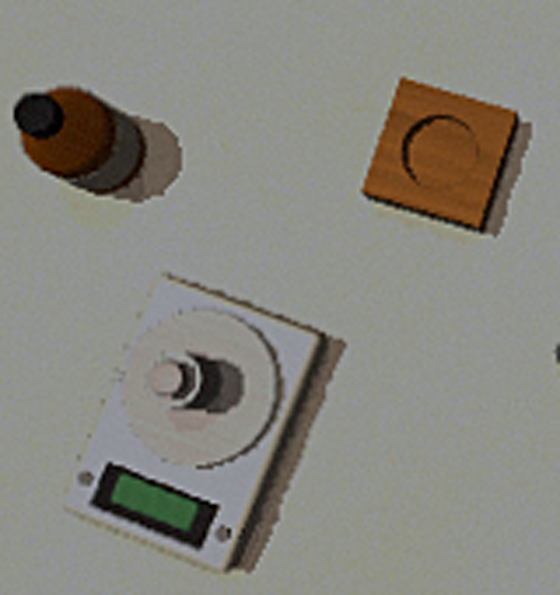

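View pics/topB.png

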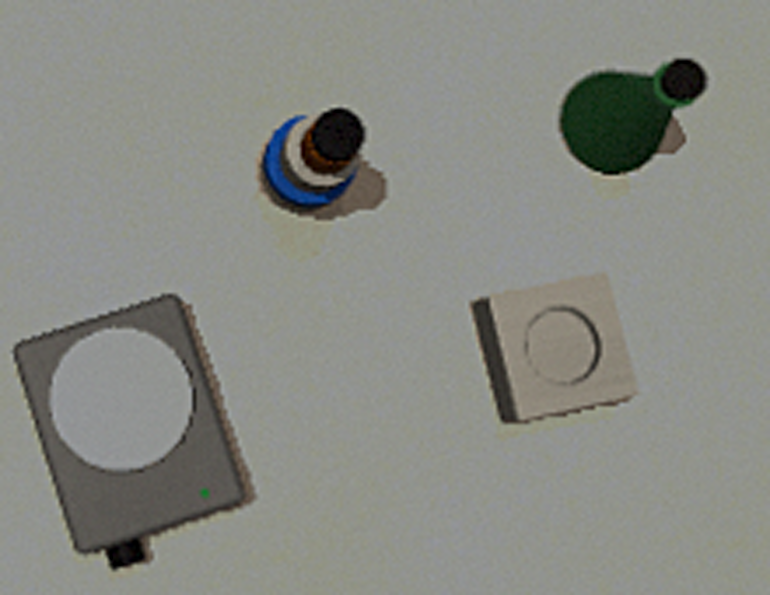

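View pics/scA.png

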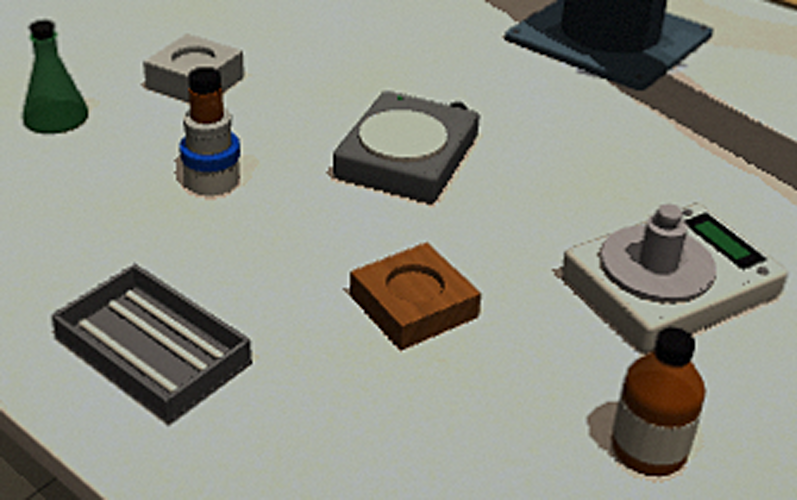

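```bash
cat > m0.py <<'E'
from h import *
im=cv2.imread("pics/top0.png");info=robot.camera_info("top")
f=lambda cx,cy,ox:((cx+.5)/3.5-.5+ox,(cy+.5)/3.5-.5+140)
for nm,ox,z,L,Rr,T,B in [("weightknob",140,.107,147,187,360,396),("pan",140,.045,122,280,309,467),("woodwell",140,.03,402,479,115,189),
 ("plate",295,.045,49,195,327,471),("coolwell",295,.04,525,602,306,385),("vialcap",295,.136,313,364,109,160),("bottlecap",140,.125,14,64,93,138),("flaskcap",295,.126,661,706,59,102)]:
    c=onz("top",f((L+R_)/2 if 0 else (L+Rr)/2,(T+B)/2,ox),z,info)
    w=np.linalg.norm(onz("top",f(L,(T+B)/2,ox),z,info)-onz("top",f(Rr,(T+B)/2,ox),z,info));h=np.linalg.norm(onz("top",f((L+Rr)/2,T,ox),z,info)-onz("top",f((L+Rr)/2,B,ox),z,info))
    print(nm,(c*1000).round(1),"diam",(w*1000).round(1),(h*1000).round(1))
def fit(nm,mask,z,box):
    x0,y0,x1,y1=box;m=np.zeros_like(mask);m[y0:y1,x0:x1]=mask[y0:y1,x0:x1]
    cs,_=cv2.findContours(m,cv2.RETR_EXTERNAL,cv2.CHAIN_APPROX_NONE);c=max(cs,key=cv2.contourArea)
    P=np.array([onz("top",p[0].astype(float),z,info)[:2] for p in c],np.float32)
    e=cv2.minAreaRect(P*1000);el=cv2.fitEllipse(P*1000);print(nm,"rect",np.round(e[0],1),np.round(e[1],1),round(e[2],1),"ell",np.round(el[0],1),np.round(el[1],1))
hsv=cv2.cvtColor(im,cv2.COLOR_BGR2HSV)
fit("plate",cv2.inRange(im,(140,140,140),(255,255,255)),.045,(303,230,355,276))
fit("wood",cv2.inRange(hsv,(0,100,60),(25,255,255)),.03,(240,155,295,212))
fit("stirrer",cv2.inRange(im,(80,80,80),(112,112,112)),.038,(295,220,372,300))
bl=cv2.inRange(hsv,(100,120,60),(125,255,255));fit("lid",bl,.05,(360,165,405,205))
E
sed -i 's/(L+R_)\/2 if 0 else //' m0.py; python3 m0.py
python3 - <<'E'
from h import *
s=cv2.imread("pics/scene0.png");t=cv2.imread("pics/top0.png")
f=lambda cx,cy:((cx+.5)/2.38-.5+165,(cy+.5)/2.38-.5+140)
info=robot.camera_info("scene")
for nm,p,z in [("vialcap",(205,75),.136),("knob",(670,212),.107),("plate",(403,134),.045),("pan",(659,260),.045),("woodwell",(415,281),.03),("coolwell",(193,53),.04),("bottlecap",(676,340),.125),("flask",(42,27),.126)]:
    print(nm,(onz("scene",f(*p),z,info)*1000).round(1))
print(robot.state()["time_s"])
E
```

```text
weightknob [465.2 310.3 107. ] diam 26.5 23.4
pan [461.  307.6  45. ] diam 112.1 110.1
woodwell [630.6 142.6  30. ] diam 56.3 55.3
plate [449.2 -16.5  45. ] diam 101.6 99.4
coolwell [ 481.  -331.9   40. ] diam 56.0 56.2
vialcap [ 614.3 -157.1  136. ] diam 33.3 34.0
bottlecap [638.6 398.2 125. ] diam 34.2 30.9
flaskcap [ 651.1 -395.3  126. ] diam 31.3 30.0
plate rect [449.9 -15.4] [94.2 94.7] 44.1 ell [450.3 -15.7] [93.6 95.6]
wood rect [631.1 143.7] [90.3 89.9] 72.4 ell [631.2 143.8] [103.8 104.5]
stirrer rect [433.1 -20.2] [144.5 115.3] 16.9 ell [437.2 -20.3] [121.2 159.9]
lid rect [ 611.2 -146.3] [64.8 45.1] 31.7 ell [ 619.6 -159.3] [60.5 70.4]
vialcap [ 612.7 -162.5  136. ]
knob [464.2 308.6 107. ]
plate [448.2 -19.3  45. ]
pan [459.  306.4  45. ]
woodwell [627.  138.1  30. ]
coolwell [ 471.8 -345.1   40. ]
bottlecap [638.9 399.  125. ]
flask [ 651.3 -400.6  126. ]
0.15
```

Request:
{"fn": "move_arm", "kwargs": {"motion": [[[-10,-6,0],[0,0,0],60],[[-18,-11,0],[0,0,0],60],[[-18,-11,0],[0,0,0],60],[[-18,-11,0],[0,0,0],60],[[-18,-11,0],[0,0,0],60],[[-18,-11,0],[0,0,0],60],[[-18,-11,0],[0,0,0],60],[[-18,-11,0],[0,0,0],60],[[-18,-11,0],[0,0,0],60],[[-18,-11,0],[0,0,0],60],[[-18,-11,0],[0,0,0],60],[[-18,-11,0],[0,0,0],60],[[-18,-11,0],[0,0,0],60],[[-18,-11,0],[0,0,0],60],[[-18,-11,0],[0,0,0],60],[[-18,-11,0],[0,0,0],60],[[-18,-11,0],[0,0,0],60],[[-18,-11,0],[0,0,0],60],[[-18,-11,0],[0,0,0],60],[[-10,-6,0],[0,0,0],60]], "grip_force": 30}}

```text
time_s: 1.82
position: [0.4642, 0.3099, 0.2577]
orientation: [0.493, 3.102, -0.002]
wrist_force: [0.0, 0.1, -0.5]
finger_gap: 0.06
```

```bash
cat >> h.py <<'E'
def look(n,name):
    i=robot.camera_info(n);im=robot.grab_frame(n);cv2.imwrite(f"pics/{name}.png",im);np.save(f"pics/{name}.npy",i,allow_pickle=True);return im,i
def st():
    s=robot.state();r=R.from_rotvec(s["orientation"]).as_matrix()
    print("t",round(s["time_s"],2),"pos",(s["position"]*1000).round(1),"tool x",r[:,0].round(3),"y",r[:,1].round(3),"z",r[:,2].round(3),"F",s["wrist_force"].round(2),"gap",(s["finger_gap"]*1000).round(1),"q",s["qpos"].round(2))
E
python3 - <<'E'
from h import *
st();print(shift([.465,.310,.257]))
look("wrist","w1")
E
```

```text
Traceback (most recent call last):
  File "h.py", line 27, in st
    print("t",round(s["time_s"],2),"pos",(s["position"]*1000).round(1),"tool x",r[:,0].round(3),"y",r[:,1].round(3),"z",r[:,2].round(3),"F",s["wrist_force"].round(2),"gap",(s["finger_gap"]*1000).round(1),"q",s["qpos"].round(2))
                                                                                                                                                                            ^^^^^^^^^^^^^^^^^^^^^^^^^^^^
AttributeError: 'float' object has no attribute 'round'
```

```bash
sed -i 's/(s\["finger_gap"\]\*1000).round(1)/round(s["finger_gap"]*1000,1)/' h.py
python3 - <<'E'
from h import *
st();print(shift([.465,.310,.257]))
im,i=look("wrist","w1")
for P in [(.465,.310,.107),(.465,.31,.045)]: print(proj("wrist",P,i))
E
```

```text
t 1.82 pos [464.2 309.9 257.7] tool x [-0.951  0.31  -0.001] y [ 0.31   0.951 -0.001] z [ 0.001 -0.001 -1.   ] F [ 0.04  0.12 -0.48] gap 60.0 q [-0.75  0.38  0.1   1.79 -0.04  0.97  0.63]
[-0.73524603  0.39845766  0.71372203]
[317.86115135 185.70979612]
[317.72719617 169.1997571 ]
```

View pics/w1.png

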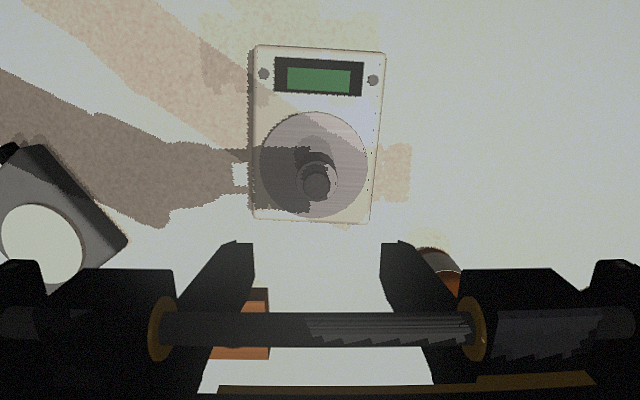

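Run:
```python
from h import *
i=np.load("pics/w1.npy",allow_pickle=True).item()
print(onz("wrist",(314.5,164),.045,i)*1000,onz("wrist",(316,183),.107,i)*1000)
```

```text
[458.87917784 308.56315058  45.        ] [462.26966387 309.2441256  107.        ]
```

Request:
{"fn": "move_arm", "kwargs": {"motion": [[[1,0,10],[0,0,0],56],[[0,0,20],[0,0,0],56],[[0,0,20],[0,0,0],56],[[0,0,20],[0,0,0],56],[[0,0,20],[0,0,0],56],[[0,0,20],[0,0,0],56],[[0,0,20],[0,0,0],56],[[0,0,15],[0,0,0],56],[[0,0,13],[0,0,0],56],[[0,0,10],[0,0,0],56],[[0,0,6],[0,0,0],56],[[0,0,4],[0,0,0],56],[[0,0,0],[0,0,0],56],[[0,0,0],[0,0,0],46],[[0,0,0],[0,0,0],42],[[0,0,0],[0,0,0],38],[[0,0,0],[0,0,0],34],[[0,0,0],[0,0,0],30],[[0,0,0],[0,0,0],30],[[0,0,0],[0,0,0],30]], "grip_force": 35}}

```text
time_s: 3.53
position: [0.4611, 0.3117, 0.0802]
orientation: [-0.489, -3.102, 0.004]
wrist_force: [-2.8, -5.2, 6.1]
finger_gap: 0.0362
```

Run:
```python
from h import *
st()
```

```text
t 3.53 pos [461.1 311.7  80.2] tool x [-0.951  0.308  0.001] y [ 0.308  0.951 -0.003] z [-0.001 -0.002 -1.   ] F [-2.76 -5.17  6.09] gap 36.2 q [-0.73  0.64  0.07  1.9  -0.07  0.61  0.64]
```

Request:
{"fn": "move_arm", "kwargs": {"motion": [[[0,0,-3],[0,0,0],30],[[0,0,-6],[0,0,0],30],[[0,0,-10],[0,0,0],30],[[0,0,-15],[0,0,0],30],[[0,0,-16],[0,0,0],30],[[0,0,-10],[0,0,0],30],[[0,0,0],[0,0,0],30],[[0,0,0],[0,0,0],30]]}}

```text
time_s: 4.2
position: [0.4617, 0.3139, 0.1403]
orientation: [0.487, 3.103, 0.002]
wrist_force: [-0.6, 0.4, -4.9]
finger_gap: 0.0361
```

Run:
```python
from h import *
st();print(shift([.631,.143,.140]));look("wrist","w2")
```

```text
t 4.2 pos [461.7 313.9 140.3] tool x [-0.952  0.307 -0.001] y [0.307 0.952 0.001] z [ 0.001  0.001 -1.   ] F [-0.62  0.35 -4.89] gap 36.1 q [-0.74  0.54  0.08  1.88 -0.06  0.73  0.64]
[-213.57381577 -110.78585013    0.3029675 ]
```

View pics/w2.png

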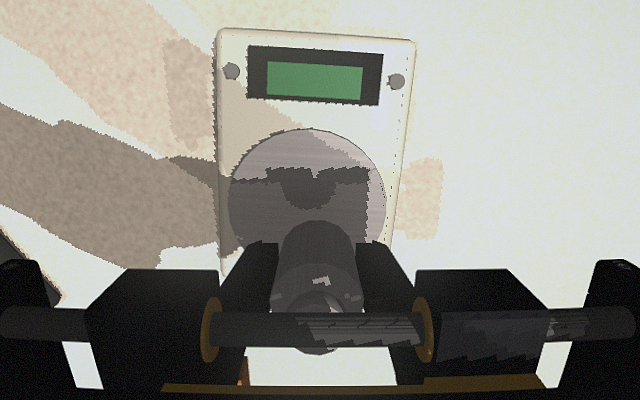

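Run:
```python
from h import *
i=np.load("pics/w2.npy",allow_pickle=True).item()
s=robot.state();r=R.from_rotvec(s["orientation"])
im=cv2.imread("pics/w2.png");print(im[205:235,319].tolist())
for p in [(319,219),(319,222)]:
    for z in (.104,.106):print(p,z,r.inv().apply(onz("wrist",p,z,i)-s["position"])*1000)
```

```text
[[65, 69, 71], [66, 69, 74], [64, 65, 68], [60, 62, 66], [85, 86, 91], [84, 84, 88], [82, 80, 87], [84, 86, 89], [88, 91, 97], [81, 85, 88], [86, 86, 92], [88, 90, 92], [82, 86, 87], [79, 81, 85], [89, 90, 95], [62, 62, 65], [56, 57, 60], [59, 62, 65], [58, 61, 64], [52, 53, 55], [60, 63, 66], [55, 53, 61], [55, 57, 61], [59, 60, 62], [60, 61, 64], [53, 56, 59], [60, 59, 64], [59, 61, 65], [56, 57, 60], [56, 55, 63]]
(319, 219) 0.104 [13.33012635  1.34829996 35.5392162 ]
(319, 219) 0.106 [14.10622263  1.3310093  33.53937327]
(319, 222) 0.104 [11.68306087  1.35188811 35.53888629]
(319, 222) 0.106 [12.47925435  1.33455368 33.53904739]
```

Request:
{"fn": "move_arm", "kwargs": {"motion": [[[-7,-4,0],[0,0,0],30],[[-15,-8,0],[0,0,0],30],[[-15,-8,0],[0,0,0],30],[[-15,-8,0],[0,0,0],30],[[-15,-8,0],[0,0,0],30],[[-15,-8,0],[0,0,0],30],[[-15,-8,0],[0,0,0],30],[[-15,-8,0],[0,0,0],30],[[-15,-8,0],[0,0,0],30],[[-15,-8,0],[0,0,0],30],[[-15,-8,0],[0,0,0],30],[[-15,-8,0],[0,0,0],30],[[-15,-8,0],[0,0,0],30],[[-15,-8,0],[0,0,0],30],[[-8,-3,0],[0,0,0],30],[[0,0,0],[0,0,0],30],[[0,0,0],[0,0,0],30]]}}

```text
time_s: 5.67
position: [0.627, 0.1435, 0.1392]
orientation: [-0.489, -3.102, 0.0]
wrist_force: [-0.8, 0.4, -5.8]
finger_gap: 0.0362
```

Run:
```python
from h import *
st();print(shift([.6272,.1442,.140]));im,i=look("wrist","w3")
print(proj("wrist",(.631,.143,.03),i),proj("wrist",(.631-.0275*.952,.143+.0275*.307,.03),i))
t,_=look("top","t3");cv2.imwrite("pics/t3c.png",cv2.resize(t[100:300,180:380],None,fx=3,fy=3))
```

```text
t 5.67 pos [627.  143.5 139.2] tool x [-0.952  0.307  0.001] y [ 0.307  0.952 -0.   ] z [-0.001  0.    -1.   ] F [-0.83  0.44 -5.78] gap 36.2 q [-0.36  0.66  0.1   1.65 -0.08  0.84  1.03]
[ 0.03058385  0.76412279 -0.82639008]
[318.43782591 205.6887221 ] [318.48206423 168.77912759]
```

View pics/w3.png

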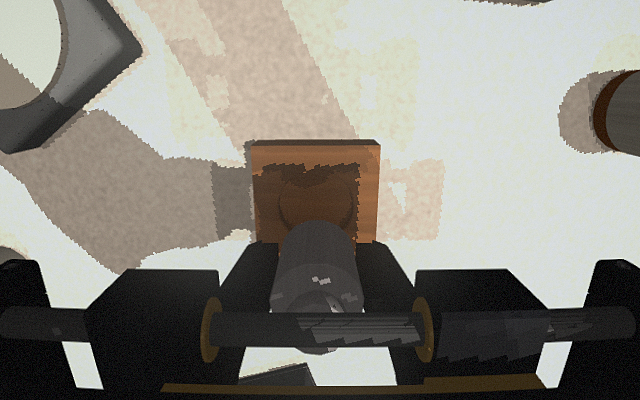

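View pics/t3c.png

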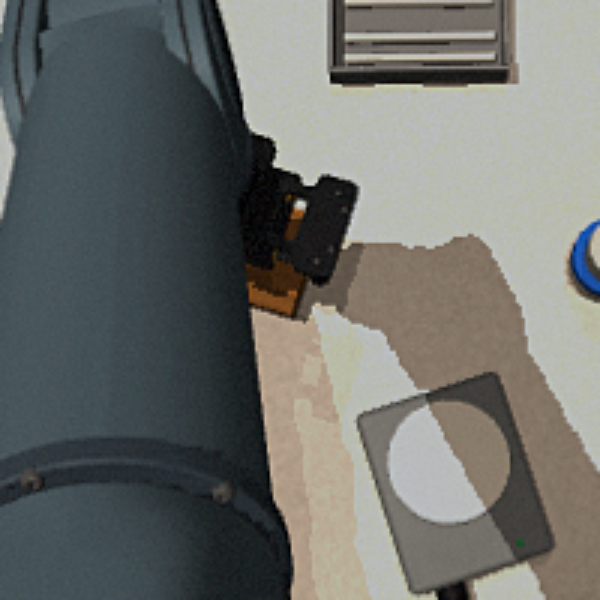

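Request:
{"fn": "move_arm", "kwargs": {"motion": [[[0,0,5],[0,0,0],30],[[0,0,12],[0,0,0],30],[[0,0,14],[0,0,0],30],[[0,0,14],[0,0,0],30],[[0,0,14],[0,0,0],30],[[0,0,10],[0,0,0],30],[[0,0,5],[0,0,0],30],[[0,0,3],[0,0,0],30],[[0,0,2],[0,0,0],30],[[0,0,2],[0,0,0],30],[[0,0,0],[0,0,0],30],[[0,0,0],[0,0,0],30]]}}

```text
time_s: 6.77
position: [0.6277, 0.1436, 0.0592]
orientation: [0.488, 3.103, 0.001]
wrist_force: [0.4, -0.2, -5.0]
finger_gap: 0.0364
```

Run:
```python
from h import *
st()
```

```text
t 6.77 pos [627.7 143.6  59.2] tool x [-0.952  0.307 -0.001] y [0.307 0.952 0.   ] z [ 0.001  0.    -1.   ] F [ 0.37 -0.23 -5.03] gap 36.4 q [-0.35  0.78  0.08  1.67 -0.09  0.7   1.03]
```

Request:
{"fn": "move_arm", "kwargs": {"motion": [[[0,0,1],[0,0,0],30],[[0,0,1],[0,0,0],30],[[0,0,1],[0,0,0],30],[[0,0,0.5],[0,0,0],30],[[0,0,0],[0,0,0],30]]}}

```text
time_s: 7.18
position: [0.6273, 0.1435, 0.0553]
orientation: [0.488, 3.103, 0.0]
wrist_force: [-0.3, 0.5, -4.8]
finger_gap: 0.0363
```

Request:
{"fn": "move_arm", "kwargs": {"motion": [[[0,0,0.5],[0,0,0],30],[[0,0,0.5],[0,0,0],30],[[0,0,0],[0,0,0],30]]}}

```text
time_s: 7.43
position: [0.6274, 0.1435, 0.0552]
orientation: [-0.488, -3.103, -0.0]
wrist_force: [-4.1, -0.5, 4.6]
finger_gap: 0.0363
```

Request:
{"fn": "move_arm", "kwargs": {"motion": [[[0,0,-0.5],[0,0,0],37],[[0,0,0],[0,0,0],38],[[0,0,0],[0,0,0],42],[[0,0,0],[0,0,0],48],[[0,0,0],[0,0,0],54],[[0,0,0],[0,0,0],58],[[0,0,-5],[0,0,0],58],[[0,0,-12],[0,0,0],58],[[0,0,-20],[0,0,0],58],[[0,0,-25],[0,0,0],58],[[0,0,-25],[0,0,0],58],[[0,0,-25],[0,0,0],58],[[0,0,-25],[0,0,0],58],[[0,0,-15],[0,0,0],58],[[0,0,0],[0,0,0],58]]}}

```text
time_s: 8.68
position: [0.6297, 0.144, 0.2119]
orientation: [0.487, 3.096, 0.005]
wrist_force: [0.1, -1.2, 0.6]
finger_gap: 0.0581
```

Run:
```python
from h import *
st();im,i=look("wrist","w4")
print(proj("wrist",(.631,.143,.082),i))
s,_=look("scene","s4");cv2.imwrite("pics/s4c.png",cv2.resize(s[140:350,165:500],None,fx=2.38,fy=2.38))
```

```text
t 8.68 pos [629.7 144.  211.9] tool x [-0.952  0.307 -0.007] y [0.307 0.952 0.004] z [ 0.008  0.002 -1.   ] F [ 0.11 -1.24  0.63] gap 58.1 q [-0.37  0.57  0.11  1.6  -0.07  0.96  1.02]
[315.88883359 193.01713619]
```

View pics/w4.png

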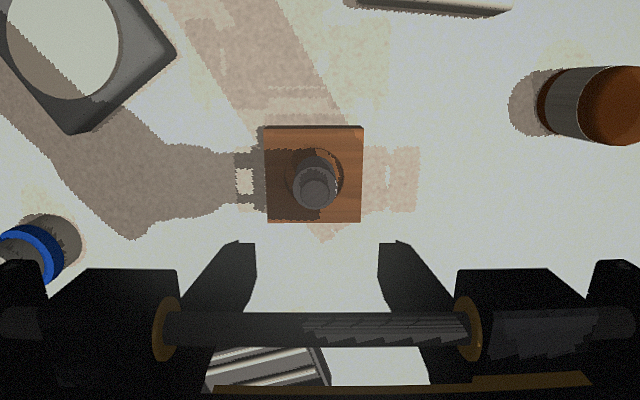

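View pics/s4c.png

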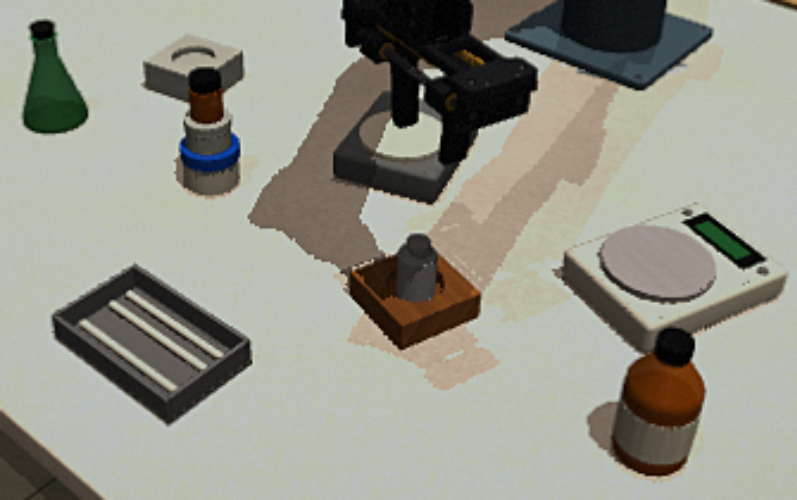

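Request:
{"fn": "move_arm", "kwargs": {"motion": [[[-2,-8,-1],[0,0,0],56],[[-4.5,-17,-1],[0,0,0],56],[[-4.5,-17,-1],[0,0,0],56],[[-4.5,-17,-1],[0,0,0],56],[[-4.5,-17,-1],[0,0,0],56],[[-4.5,-17,-1],[0,0,0],56],[[-4.5,-17,-1],[0,0,0],56],[[-4.5,-17,-1],[0,0,0],56],[[-4.5,-17,-1],[0,0,0],56],[[-4.5,-17,-1],[0,0,0],56],[[-4.5,-17,-1],[0,0,0],56],[[-4.5,-17,-1],[0,0,0],56],[[-4.5,-17,-1],[0,0,0],56],[[-4.5,-17,-1],[0,0,0],56],[[-4.5,-17,-1],[0,0,0],56],[[-4.5,-17,-1],[0,0,0],56],[[-4.5,-17,-1],[0,0,0],56],[[-3.5,-12,-1],[0,0,0],56],[[0,0,0],[0,0,0],56],[[0,0,0],[0,0,0],56]]}}

```text
time_s: 10.45
position: [0.6109, -0.1586, 0.224]
orientation: [-0.49, -3.102, -0.0]
wrist_force: [-1.0, 0.8, -0.7]
finger_gap: 0.0562
```

Run:
```python
from h import *
st();im,i=look("wrist","w5")
print(shift((.6135,-.158,.23)),proj("wrist",(.6135,-.158,.136),i))
```

```text
t 10.45 pos [ 610.9 -158.6  224. ] tool x [-0.951  0.308  0.001] y [ 0.308  0.951 -0.   ] z [-0.001  0.    -1.   ] F [-0.98  0.77 -0.7 ] gap 56.2 q [ 0.08  0.54  0.15  1.63 -0.09  0.98  1.52]
[-2.36098015  0.02111311 -5.92157677] [319.39543326 213.61718646]
```

View pics/w5.png

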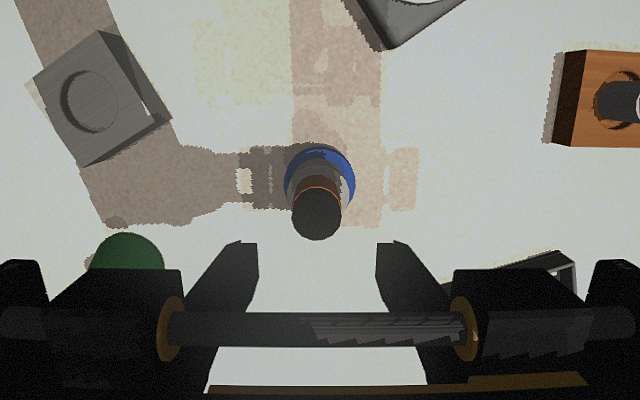

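Run:
```python
from h import *
i=np.load("pics/w5.npy",allow_pickle=True).item()
s=robot.state();r=R.from_rotvec(s["orientation"])
for p,z in [((316,215),.136),((291,215),.136),((341,215),.136),((316,190),.136),((316,240),.136),((89.5,101),.04),((284,182),.05),((356,182),.05),((320,143),.05)]:
    q=onz("wrist",p,z,i);print(p,(q*1000).round(1),r.inv().apply(q-s["position"])*1000)
```

```text
(316, 215) [ 613.7 -160.5  136. ] [-3.45771514 -2.31172404 88.075692  ]
(291, 215) [ 608.6 -176.4  136. ] [ -3.43517742 -19.06046078  88.06508457]
(341, 215) [ 618.9 -144.5  136. ] [-3.48943652 14.43540272 88.0862872 ]
(316, 190) [ 597.2 -155.1  136. ] [13.97659144 -2.27188734 88.09700187]
(316, 240) [ 631.1 -166.1  136. ] [-21.74576504  -2.35381309  88.05333842]
(89.5, 101) [ 480.5 -333.1   40. ] [  70.3887097  -207.5500764   184.03561769]
(284, 182) [ 604.8 -188.3   50. ] [ -3.55681095 -31.64225019 174.05702845]
(356, 182) [ 624.9 -126.    50. ] [ -3.66198138  33.84313956 174.09848131]
(320, 143) [ 581.1 -146.4   50. ] [ 31.85972863   1.05701434 174.12102958]
```

Request:
{"fn": "move_arm", "kwargs": {"motion": [[[-3,-1.2,5],[0,0,0],52],[[0,0,12],[0,0,0],52],[[0,0,16],[0,0,0],52],[[0,0,16],[0,0,0],52],[[0,0,16],[0,0,0],52],[[0,0,16],[0,0,0],52],[[0,0,12],[0,0,0],52],[[0,0,8],[0,0,0],52],[[0,0,5],[0,0,0],52],[[0,0,0],[0,0,0],52],[[0,0,0],[0,0,0],52]], "grip_force": 15}}

```text
time_s: 11.42
position: [0.6142, -0.1602, 0.1189]
orientation: [0.487, 3.103, -0.0]
wrist_force: [0.0, -0.6, 0.2]
finger_gap: 0.0518
```

Run:
```python
from h import *
st();im,i=look("wrist","w6")
```

```text
t 11.42 pos [ 614.2 -160.2  118.9] tool x [-0.952  0.307 -0.   ] y [0.307 0.952 0.   ] z [ 0. -0. -1.] F [ 0.04 -0.63  0.18] gap 51.8 q [ 0.09  0.68  0.13  1.68 -0.12  0.79  1.54]
```

View pics/w6.png

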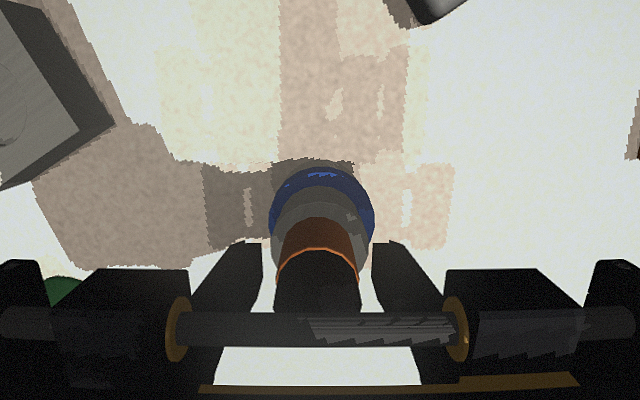

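Request:
{"fn": "move_arm", "kwargs": {"motion": [[[0,0,0],[0,0,0],46],[[0,0,0],[0,0,0],42],[[0,0,0],[0,0,0],40],[[0,0,0],[0,0,0],38],[[0,0,0],[0,0,0],37],[[0,0,0],[0,0,0],36],[[0,0,0],[0,0,0],34],[[0,0,0],[0,0,0],32],[[0,0,0],[0,0,0],30],[[0,0,0],[0,0,0],30]]}}

```text
time_s: 12.3
position: [0.6141, -0.1602, 0.1188]
orientation: [0.488, 3.103, 0.0]
wrist_force: [-0.5, 0.7, 2.2]
finger_gap: 0.0352
```

Run:
```python
from h import *
st()
```

```text
t 12.3 pos [ 614.1 -160.2  118.8] tool x [-0.952  0.307 -0.   ] y [0.307 0.952 0.   ] z [ 0.  0. -1.] F [-0.46  0.73  2.16] gap 35.2 q [ 0.09  0.68  0.13  1.68 -0.12  0.79  1.54]
```

Request:
{"fn": "move_arm", "kwargs": {"motion": [[[0,0,-2],[0,0,0],30],[[0,0,-4],[0,0,0],30],[[0,0,-8],[0,0,0],30],[[0,0,-12],[0,0,0],30],[[0,0,-14],[0,0,0],30],[[0,0,-14],[0,0,0],30],[[0,0,-10],[0,0,0],30],[[0,0,-6],[0,0,0],30],[[0,0,0],[0,0,0],30],[[0,0,0],[0,0,0],30]]}}

```text
time_s: 13.13
position: [0.614, -0.1602, 0.189]
orientation: [0.488, 3.103, 0.0]
wrist_force: [0.4, 1.3, -0.7]
finger_gap: 0.0353
```

Run:
```python
from h import *
st();im,i=look("wrist","w7");print(shift((.4808,-.3325,.189)))
s,_=look("scene","s7");cv2.imwrite("pics/s7c.png",cv2.resize(s[80:260,165:365],None,fx=3.3,fy=3.3))
```

```text
t 13.13 pos [ 614.  -160.2  189. ] tool x [-0.952  0.307 -0.   ] y [0.307 0.952 0.   ] z [ 0. -0. -1.] F [ 0.39  1.29 -0.65] gap 35.3 q [ 0.08  0.59  0.15  1.65 -0.1   0.92  1.53]
[  73.55799587 -204.77665587   -0.61925082]
```

View pics/w7.png

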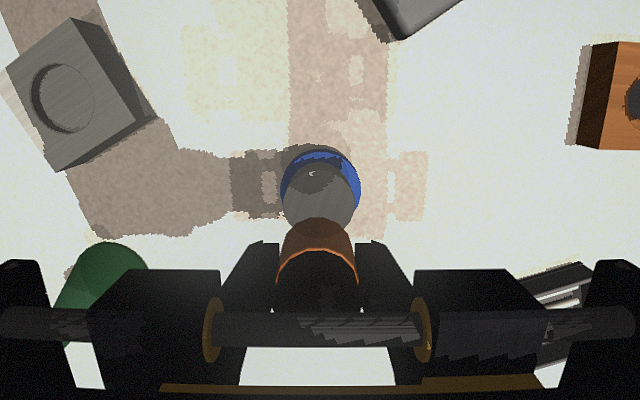

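View pics/s7c.png

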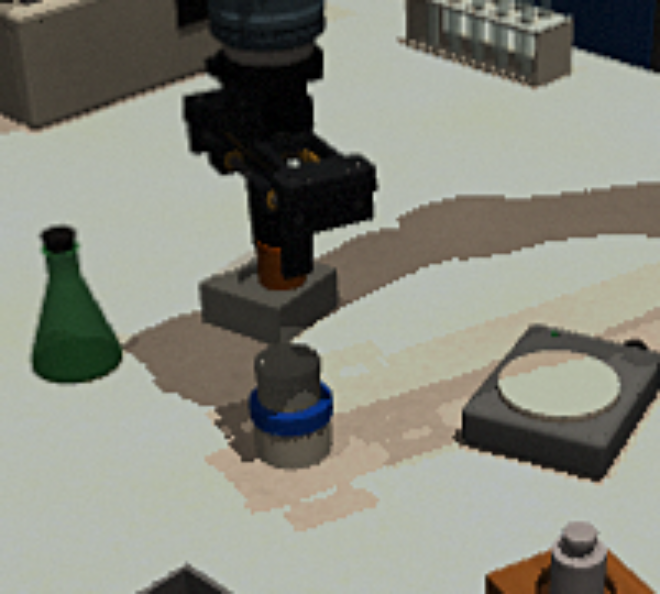

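Request:
{"fn": "move_arm", "kwargs": {"motion": [[[2.5,-7,0],[0,0,0],30],[[5.5,-15,0],[0,0,0],30],[[5.5,-15,0],[0,0,0],30],[[5.5,-15,0],[0,0,0],30],[[5.5,-15,0],[0,0,0],30],[[5.5,-15,0],[0,0,0],30],[[5.5,-15,0],[0,0,0],30],[[5.5,-15,0],[0,0,0],30],[[5.5,-15,0],[0,0,0],30],[[5.5,-15,0],[0,0,0],30],[[5.5,-15,0],[0,0,0],30],[[5.5,-15,0],[0,0,0],30],[[5.5,-15,0],[0,0,0],30],[[5.5,-15,0],[0,0,0],30],[[0,-3,10],[0,0,0],30],[[0,0,15],[0,0,0],30],[[0,0,15],[0,0,0],30],[[0,0,10],[0,0,0],30],[[0,0,0],[0,0,0],30],[[0,0,0],[0,0,0],30]]}}

```text
time_s: 14.9
position: [0.4801, -0.3325, 0.1381]
orientation: [-0.488, -3.102, -0.001]
wrist_force: [0.4, 0.2, -0.7]
finger_gap: 0.0354
```

Run:
```python
from h import *
st();im,i=look("wrist","w8");print(shift((.4808,-.3325,.139)),proj("wrist",(.4808,-.3325,.04),i),proj("wrist",(.4808-.952*.0275,-.3325+.307*.0275,.04),i))
s,_=look("scene","s8");cv2.imwrite("pics/s8c.png",cv2.resize(s[80:260,165:365],None,fx=3.3,fy=3.3))
```

```text
t 14.9 pos [ 480.1 -332.5  138.1] tool x [-0.952  0.307  0.001] y [0.307 0.952 0.   ] z [-0.001  0.001 -1.   ] F [ 0.37  0.25 -0.67] gap 35.4 q [ 0.41  0.58  0.16  1.81 -0.12  0.76  1.89]
[-0.02049079  0.30325367 -0.16675137] [317.59013226 206.34253123] [317.62748848 167.60610323]
```

View pics/w8.png

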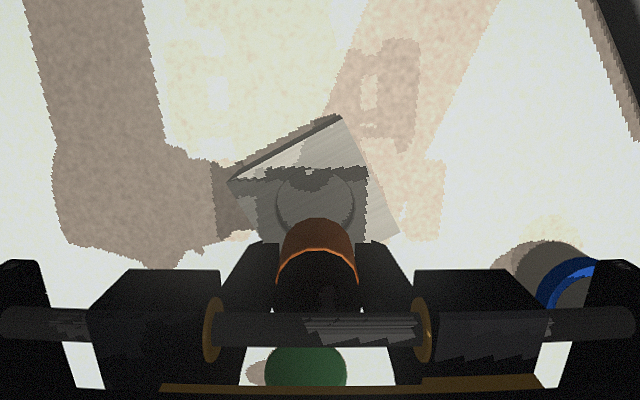

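View pics/s8c.png

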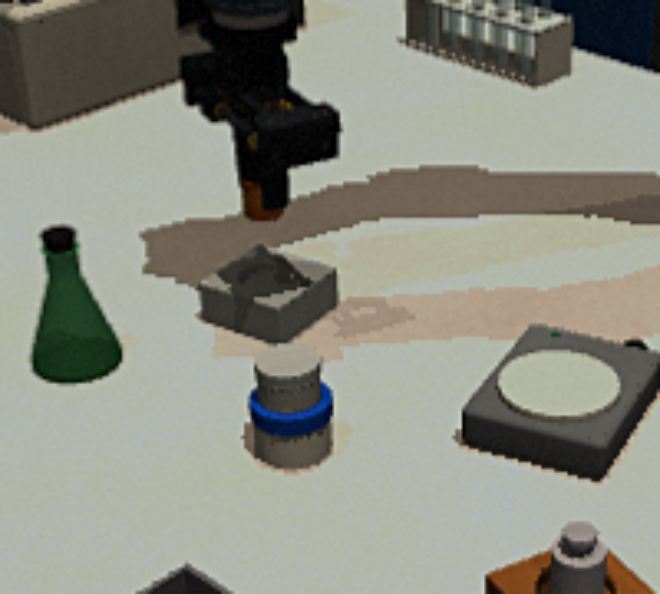

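Request:
{"fn": "move_arm", "kwargs": {"motion": [[[0,-1.5,5],[0,0,0],30],[[0,0,11],[0,0,0],30],[[0,0,12],[0,0,0],30],[[0,0,12],[0,0,0],30],[[0,0,11],[0,0,0],30],[[0,0,8],[0,0,0],30],[[0,0,5],[0,0,0],30],[[0,0,3],[0,0,0],30],[[0,0,2],[0,0,0],30],[[0,0,1],[0,0,0],30],[[0,0,0],[0,0,0],30],[[0,0,0],[0,0,0],30]]}}

```text
time_s: 16.0
position: [0.4805, -0.3343, 0.0691]
orientation: [0.488, 3.103, -0.0]
wrist_force: [0.3, -0.1, -0.9]
finger_gap: 0.0352
```

Request:
{"fn": "move_arm", "kwargs": {"motion": [[[0,0,1],[0,0,0],30],[[0,0,1],[0,0,0],30],[[0,0,0],[0,0,0],30]]}}

```text
time_s: 16.25
position: [0.4802, -0.3341, 0.0667]
orientation: [0.488, 3.103, -0.0]
wrist_force: [-0.8, -0.0, -0.7]
finger_gap: 0.0352
```

Request:
{"fn": "move_arm", "kwargs": {"motion": [[[0,0,0.6],[0,0,0],30],[[0,0,0.6],[0,0,0],30],[[0,0,0],[0,0,0],30]]}}

```text
time_s: 16.5
position: [0.4802, -0.3341, 0.0654]
orientation: [-0.488, -3.103, -0.0]
wrist_force: [0.0, -0.4, -0.7]
finger_gap: 0.0354
```

Request:
{"fn": "move_arm", "kwargs": {"motion": [[[0,0,0.5],[0,0,0],30],[[0,0,0],[0,0,0],30]]}}

```text
time_s: 16.67
position: [0.4802, -0.3341, 0.065]
orientation: [-0.488, -3.103, 0.0]
wrist_force: [0.7, 1.2, -0.7]
finger_gap: 0.0355
```

Request:
{"fn": "move_arm", "kwargs": {"motion": [[[0,0,0.5],[0,0,0],30],[[0,0,0],[0,0,0],30]]}}

```text
time_s: 16.83
position: [0.4802, -0.3341, 0.0648]
orientation: [0.488, 3.103, 0.0]
wrist_force: [-1.0, 1.6, 3.3]
finger_gap: 0.0351
```

Request:
{"fn": "move_arm", "kwargs": {"motion": [[[0,0,0.5],[0,0,0],30],[[0,0,0],[0,0,0],30]]}}

```text
time_s: 17.0
position: [0.4803, -0.3341, 0.0648]
orientation: [0.488, 3.103, 0.0]
wrist_force: [-3.2, 2.1, 8.3]
finger_gap: 0.0353
```

Contact was made, so I'm releasing the vial and rising.

Request:
{"fn": "move_arm", "kwargs": {"motion": [[[0,0,-0.7],[0,0,0],35],[[0,0,0],[0,0,0],37],[[0,0,0],[0,0,0],40],[[0,0,0],[0,0,0],46],[[0,0,0],[0,0,0],52],[[0,0,0],[0,0,0],58],[[0,0,-5],[0,0,0],60],[[0,0,-12],[0,0,0],60],[[0,0,-20],[0,0,0],60],[[0,0,-25],[0,0,0],60],[[0,0,-25],[0,0,0],60],[[0,0,-25],[0,0,0],60],[[0,0,-10],[0,0,0],60],[[0,0,0],[0,0,0],60]]}}

```text
time_s: 18.17
position: [0.4817, -0.3352, 0.19]
orientation: [0.487, 3.098, -0.003]
wrist_force: [0.4, -0.4, -0.1]
finger_gap: 0.0604
```

Run:
```python
from h import *
st();im,i=look("wrist","w9");print(shift((.613,-.158,.19)),proj("wrist",(.4808,-.3325,.082),i))
s,_=look("scene","s9");cv2.imwrite("pics/s9c.png",cv2.resize(s[80:260,165:365],None,fx=3.3,fy=3.3))
t,_=look("top","t9");cv2.imwrite("pics/t9c.png",cv2.resize(t[140:310,330:515],None,fx=3.5,fy=3.5))
```

```text
t 18.17 pos [ 481.7 -335.2  190. ] tool x [-0.952  0.307 -0.006] y [ 0.307  0.952 -0.001] z [ 0.005 -0.003 -1.   ] F [ 0.38 -0.41 -0.11] gap 60.4 q [ 0.4   0.51  0.17  1.78 -0.11  0.85  1.89]
[-71.74157986 208.48151515  -2.02746472] [320.63354602 197.90542163]
```

View pics/w9.png

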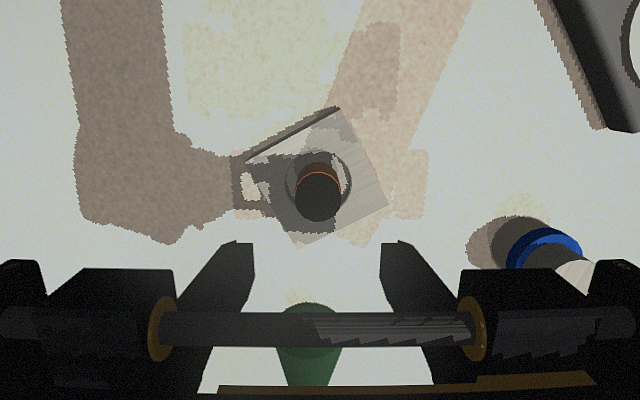

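View pics/s9c.png

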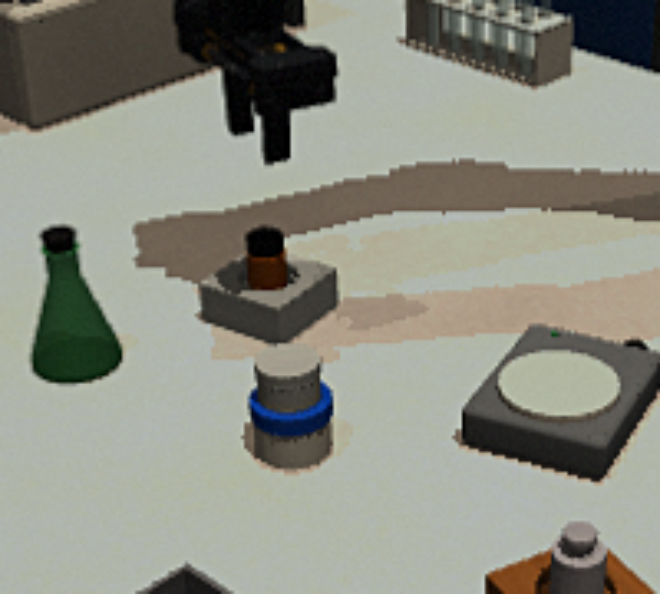

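View pics/t9c.png

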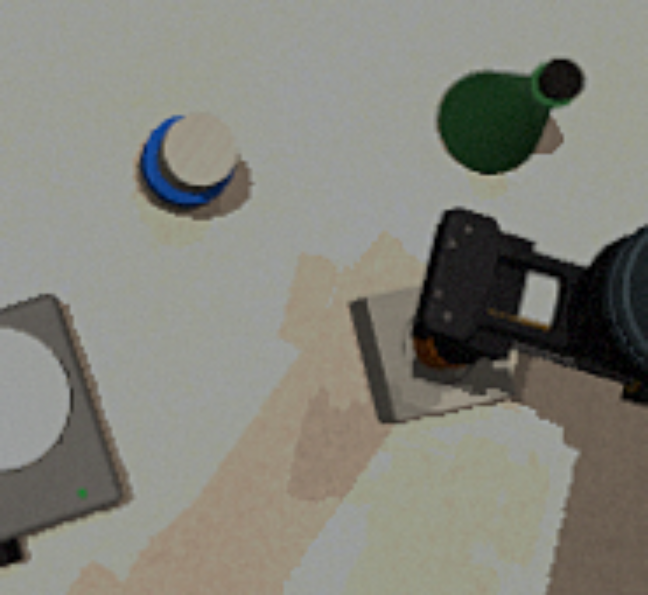

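Run:
```python
from h import *
f=lambda x,y:((x+.5)/3.5-.5+330,(y+.5)/3.5-.5+140)
a=[onz("top",f(*p),.084)*1000 for p in [(201.5,149),(162,149),(241,149),(201.5,111),(201.5,186)]]
print(a[0],np.linalg.norm(a[1]-a[2]),np.linalg.norm(a[3]-a[4]))
f2=lambda x,y:((x+.5)/3.3-.5+165,(y+.5)/3.3-.5+80)
print(onz("scene",f2(288,362),.084)*1000)
print(shift(a[0]/1000))
```

```text
[ 616.34677013 -157.83068795   84.        ] 54.73643225910748 52.93594410440907
[ 614.99494144 -160.27877601   84.        ]
[-76.50099603 209.13430649 101.61666251]
```

Request:
{"fn": "move_arm", "kwargs": {"motion": [[[-3,7,0],[0,0,0],72],[[-5.5,15,0],[0,0,0],72],[[-5.5,15,0],[0,0,0],72],[[-5.5,15,0],[0,0,0],72],[[-5.5,15,0],[0,0,0],72],[[-5.5,15,0],[0,0,0],72],[[-5.5,15,0],[0,0,0],72],[[-5.5,15,0],[0,0,0],72],[[-5.5,15,0],[0,0,0],72],[[-5.5,15,0],[0,0,0],72],[[-5.5,15,0],[0,0,0],72],[[-5.5,15,0],[0,0,0],72],[[-5.5,15,0],[0,0,0],72],[[-5.5,15,0],[0,0,0],72],[[-1,6,0],[0,0,0],72],[[0,0,0],[0,0,0],72],[[0,0,0],[0,0,0],72]]}}

```text
time_s: 19.73
position: [0.6156, -0.1595, 0.1866]
orientation: [-0.487, -3.103, 0.001]
wrist_force: [-0.5, -0.5, 0.2]
finger_gap: 0.0722
```

Run:
```python
from h import *
st();im,i=look("wrist","w10");print(shift((.6157,-.1585,.19)),proj("wrist",(.6157,-.1585,.084),i))
```

```text
t 19.73 pos [ 615.6 -159.5  186.6] tool x [-0.952  0.306  0.   ] y [ 0.306  0.952 -0.001] z [-0. -0. -1.] F [-0.49 -0.49  0.18] gap 72.2 q [ 0.08  0.59  0.15  1.64 -0.1   0.91  1.52]
[ 0.17092576  1.81826599 -3.33180752] [318.69530086 202.97323178]
```

View pics/w10.png

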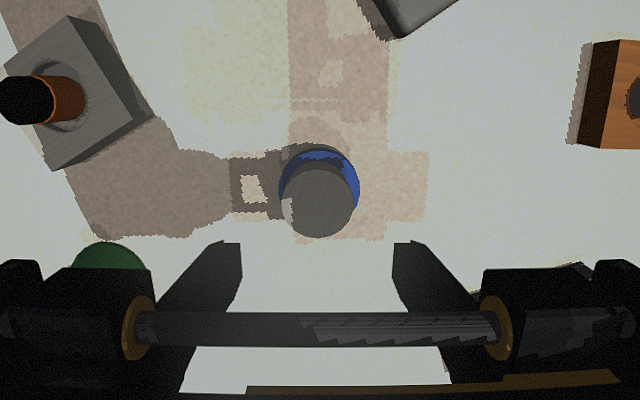

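Request:
{"fn": "move_arm", "kwargs": {"motion": [[[0,0,5],[0,0,0],72],[[0,0,12],[0,0,0],72],[[0,0,16],[0,0,0],72],[[0,0,16],[0,0,0],72],[[0,0,16],[0,0,0],72],[[0,0,16],[0,0,0],72],[[0,0,12],[0,0,0],72],[[0,0,8],[0,0,0],72],[[0,0,5],[0,0,0],72],[[0,0,2],[0,0,0],66],[[0,0,0],[0,0,0],62],[[0,0,0],[0,0,0],58],[[0,0,0],[0,0,0],58]], "grip_force": 15}}

```text
time_s: 20.87
position: [0.6164, -0.1594, 0.0795]
orientation: [0.488, 3.102, -0.0]
wrist_force: [-0.3, 0.3, 0.3]
finger_gap: 0.0583
```

Run:
```python
from h import *
st();im,i=look("wrist","w11")
```

```text
t 20.87 pos [ 616.4 -159.4   79.5] tool x [-0.952  0.307 -0.001] y [0.307 0.952 0.   ] z [ 0.001 -0.    -1.   ] F [-0.28  0.27  0.32] gap 58.3 q [ 0.1   0.74  0.12  1.69 -0.13  0.72  1.54]
```

View pics/w11.png

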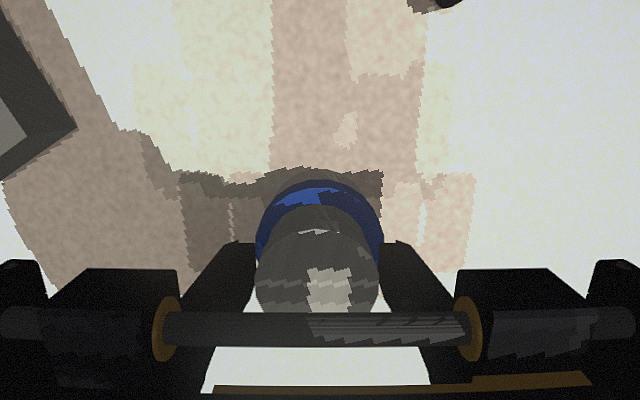

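Request:
{"fn": "move_arm", "kwargs": {"motion": [[[0,0,1],[0,0,0],56],[[0,0,0],[0,0,0],54],[[0,0,0],[0,0,0],53],[[0,0,0],[0,0,0],52],[[0,0,0],[0,0,0],51],[[0,0,0],[0,0,0],50],[[0,0,0],[0,0,0],48],[[0,0,0],[0,0,0],46],[[0,0,0],[0,0,0],46]]}}

```text
time_s: 21.67
position: [0.6159, -0.1594, 0.0778]
orientation: [0.488, 3.103, -0.0]
wrist_force: [-1.3, 1.1, 0.6]
finger_gap: 0.05
```

Request:
{"fn": "move_arm", "kwargs": {"motion": [[[0,0,-2],[0,0,0],46],[[0,0,-4],[0,0,0],46],[[0,0,-8],[0,0,0],46],[[0,0,-12],[0,0,0],46],[[0,0,-14],[0,0,0],46],[[0,0,-14],[0,0,0],46],[[0,0,-14],[0,0,0],46],[[0,0,-14],[0,0,0],46],[[0,0,-10],[0,0,0],46],[[0,0,-6],[0,0,0],46],[[0,0,0],[0,0,0],46]]}}

```text
time_s: 22.58
position: [0.6168, -0.1595, 0.1777]
orientation: [0.487, 3.101, -0.0]
wrist_force: [0.6, 0.2, -1.2]
finger_gap: 0.0502
```

Run:
```python
from h import *
st();im,i=look("wrist","w12");print(shift((.460,.308,.175)))
s,_=look("scene","s12");cv2.imwrite("pics/s12c.png",cv2.resize(s[80:260,165:365],None,fx=3.3,fy=3.3))
```

```text
t 22.58 pos [ 616.8 -159.5  177.7] tool x [-0.952  0.307 -0.003] y [0.307 0.952 0.   ] z [ 0.003 -0.001 -1.   ] F [ 0.65  0.22 -1.24] gap 50.2 q [ 0.08  0.6   0.15  1.65 -0.11  0.89  1.53]
[291.96834981 396.92363548   1.21408486]
```

View pics/w12.png

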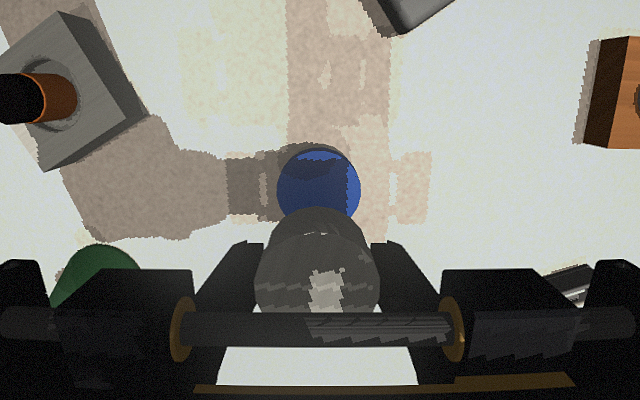

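View pics/s12c.png

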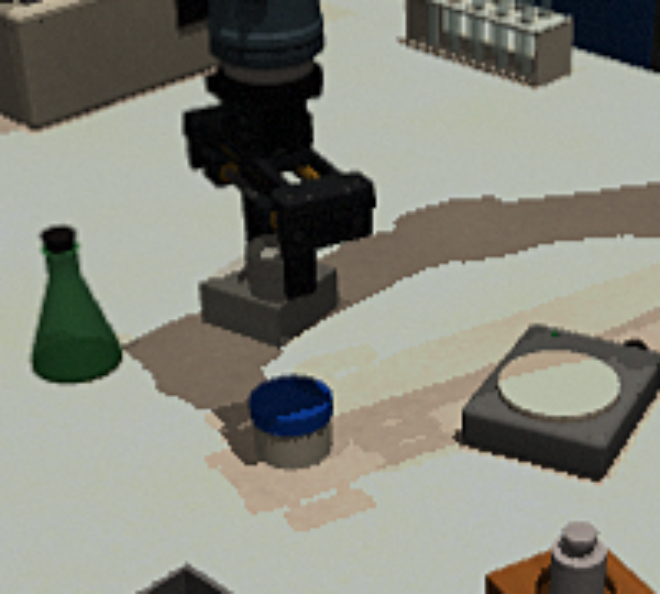

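Request:
{"fn": "move_arm", "kwargs": {"motion": [[[6,8,0],[0,0,0],46],[[12,16.5,0],[0,0,0],46],[[12,16.5,0],[0,0,0],46],[[12,16.5,0],[0,0,0],46],[[12,16.5,0],[0,0,0],46],[[12,16.5,0],[0,0,0],46],[[12,16.5,0],[0,0,0],46],[[12,16.5,0],[0,0,0],46],[[12,16.5,0],[0,0,0],46],[[12,16.5,0],[0,0,0],46],[[12,16.5,0],[0,0,0],46],[[12,16.5,0],[0,0,0],46],[[12,16.5,0],[0,0,0],46],[[12,16.5,0],[0,0,0],46],[[12,16.5,0],[0,0,0],46],[[12,16.5,0],[0,0,0],46],[[12,16.5,0],[0,0,0],46],[[12,16.5,0],[0,0,0],46],[[12,16.5,0],[0,0,0],46],[[12,16.5,0],[0,0,0],46]]}}

```text
time_s: 24.35
position: [0.4902, 0.2197, 0.1749]
orientation: [-0.487, -3.102, 0.001]
wrist_force: [0.8, 0.3, -1.7]
finger_gap: 0.0501
```

Request:
{"fn": "move_arm", "kwargs": {"motion": [[[12,16.5,0],[0,0,0],46],[[12,16.5,0],[0,0,0],46],[[12,16.5,0],[0,0,0],46],[[12,16.5,0],[0,0,0],46],[[8,8,0],[0,0,0],46],[[0,0,0],[0,0,0],46],[[0,0,0],[0,0,0],46],[[0,0,0],[0,0,0],46]]}}

```text
time_s: 25.02
position: [0.4615, 0.3045, 0.1754]
orientation: [0.49, 3.103, -0.002]
wrist_force: [-0.8, -0.5, -1.5]
finger_gap: 0.0501
```

Run:
```python
from h import *
st();im,i=look("wrist","w13");print(shift((.460,.308,.175)),proj("wrist",(.46,.308,.045),i))
```

```text
t 25.02 pos [461.5 304.5 175.4] tool x [-0.951  0.308 -0.   ] y [ 0.308  0.951 -0.001] z [-0.    -0.001 -1.   ] F [-0.8  -0.46 -1.54] gap 50.1 q [-0.72  0.48  0.08  1.87 -0.05  0.8   0.64]
[2.72999044 2.94778958 0.54191833] [321.18030609 188.91076027]
```

View pics/w13.png

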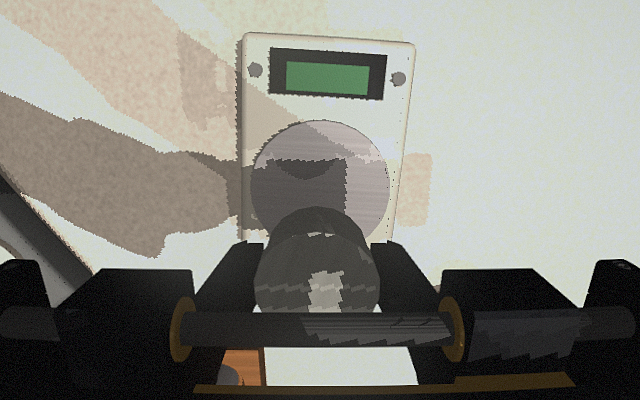

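Request:
{"fn": "move_arm", "kwargs": {"motion": [[[2.7,2.7,5],[0,0,0],46],[[0,0,11],[0,0,0],46],[[0,0,14],[0,0,0],46],[[0,0,14],[0,0,0],46],[[0,0,14],[0,0,0],46],[[0,0,14],[0,0,0],46],[[0,0,11],[0,0,0],46],[[0,0,7],[0,0,0],46],[[0,0,4],[0,0,0],46],[[0,0,2],[0,0,0],46],[[0,0,1],[0,0,0],46],[[0,0,0],[0,0,0],46],[[0,0,0],[0,0,0],46]]}}

```text
time_s: 26.15
position: [0.4598, 0.3097, 0.0792]
orientation: [0.488, 3.103, 0.001]
wrist_force: [0.1, -0.5, -1.1]
finger_gap: 0.0496
```

Run:
```python
from h import *
st();im,i=look("wrist","w14");print(shift((.460,.308,.0728)))
```

```text
t 26.15 pos [459.8 309.7  79.2] tool x [-0.952  0.307 -0.001] y [0.307 0.952 0.001] z [ 0.001  0.001 -1.   ] F [ 0.06 -0.47 -1.11] gap 49.6 q [-0.72  0.63  0.06  1.91 -0.06  0.6   0.64]
[-0.7794344  -1.59857925  6.46975203]
```

View pics/w14.png

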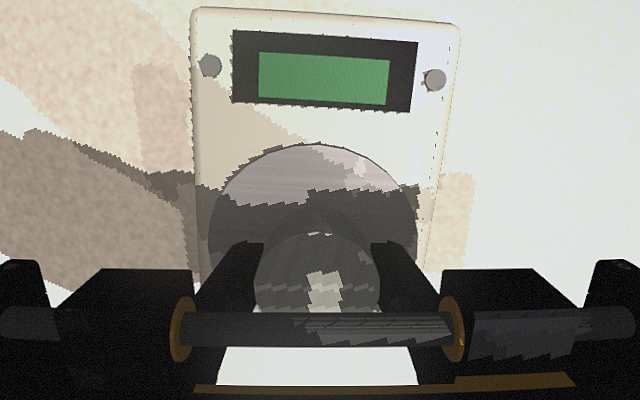

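Request:
{"fn": "move_arm", "kwargs": {"motion": [[[-0.8,-1.6,2],[0,0,0],46],[[0,0,2],[0,0,0],46],[[0,0,1],[0,0,0],46],[[0,0,0],[0,0,0],46]]}}

```text
time_s: 26.53
position: [0.4595, 0.3076, 0.0735]
orientation: [-0.488, -3.103, 0.001]
wrist_force: [-0.6, 0.1, -0.7]
finger_gap: 0.0494
```

Request:
{"fn": "move_arm", "kwargs": {"motion": [[[0,0,0.7],[0,0,0],46],[[0,0,0],[0,0,0],46]]}}

```text
time_s: 26.7
position: [0.4596, 0.3078, 0.0729]
orientation: [-0.488, -3.103, 0.0]
wrist_force: [0.4, 0.6, -0.8]
finger_gap: 0.05
```

Request:
{"fn": "move_arm", "kwargs": {"motion": [[[0,0,0.6],[0,0,0],46],[[0,0,0],[0,0,0],46]]}}

```text
time_s: 26.87
position: [0.4597, 0.3078, 0.0727]
orientation: [0.488, 3.104, 0.0]
wrist_force: [-0.9, -0.9, 2.8]
finger_gap: 0.0497
```

Contact again, so I'm releasing the tin.

Request:
{"fn": "move_arm", "kwargs": {"motion": [[[0,0,0],[0,0,0],50],[[0,0,0],[0,0,0],52],[[0,0,0],[0,0,0],55],[[0,0,0],[0,0,0],60],[[0,0,0],[0,0,0],66],[[0,0,0],[0,0,0],72],[[0,0,-5],[0,0,0],74],[[0,0,-12],[0,0,0],74],[[0,0,-20],[0,0,0],74],[[0,0,-25],[0,0,0],74],[[0,0,-25],[0,0,0],74],[[0,0,-25],[0,0,0],74],[[0,0,-10],[0,0,0],74],[[0,0,0],[0,0,0],74]]}}

```text
time_s: 28.03
position: [0.4612, 0.3087, 0.1976]
orientation: [0.487, 3.1, 0.007]
wrist_force: [-0.1, -0.2, -0.5]
finger_gap: 0.0743
```

Run:
```python
from h import *
st();im,i=look("wrist","w15")
s,_=look("scene","s15");cv2.imwrite("pics/s15c.png",cv2.resize(s[140:350,165:500],None,fx=2.38,fy=2.38))
t,_=look("top","t15");cv2.imwrite("pics/t15c.png",cv2.resize(t[140:310,330:515],None,fx=3.5,fy=3.5))
```

```text
t 28.03 pos [461.2 308.7 197.6] tool x [-0.952  0.307 -0.003] y [0.307 0.952 0.005] z [ 0.005  0.004 -1.   ] F [-0.07 -0.17 -0.54] gap 74.3 q [-0.73  0.45  0.08  1.85 -0.05  0.84  0.63]
```

View pics/w15.png

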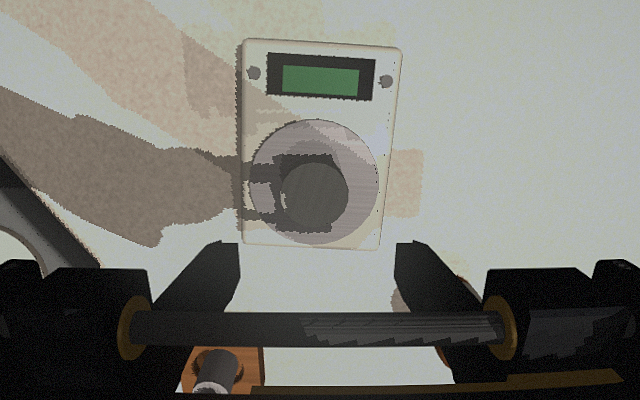

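View pics/s15c.png

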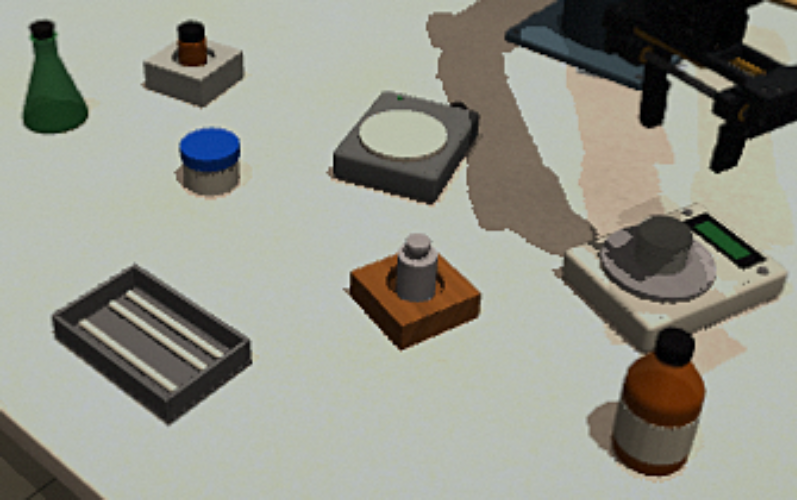

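View pics/t15c.png

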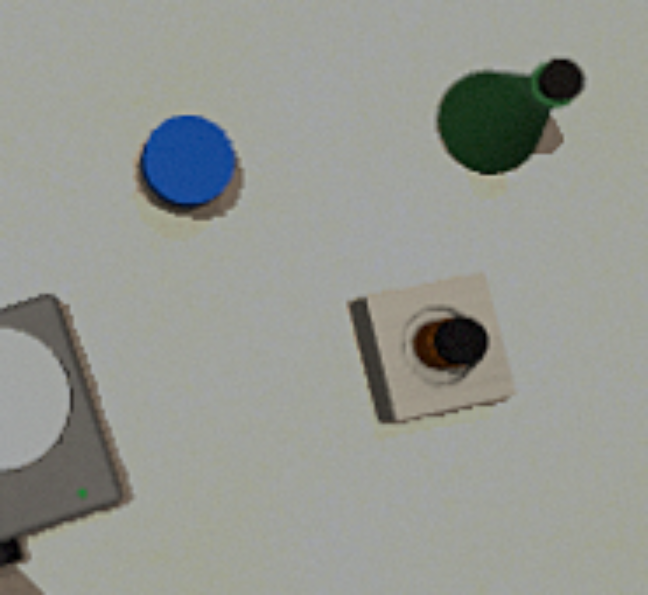

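Run:
```python
from h import *
i=np.load("pics/w15.npy",allow_pickle=True).item()
print("tin",onz("wrist",(314.5,194),.079,i)*1000,"pan",onz("wrist",(314,181.5),.045,i)*1000)
im=cv2.imread("pics/t15.png");m=cv2.inRange(cv2.cvtColor(im,cv2.COLOR_BGR2HSV),(100,120,60),(125,255,255))
m[:,:350]=0;m[:,420:]=0
c=max(cv2.findContours(m,0,1)[0],key=cv2.contourArea);P=np.array([onz("top",p[0].astype(float),.05)[:2] for p in c],np.float32)*1000
print("jar",cv2.minEnclosingCircle(P))
f2=lambda x,y:((x+.5)/2.38-.5+165,(y+.5)/2.38-.5+140)
print(onz("scene",f2(211,143),.05)*1000)
j=cv2.minEnclosingCircle(P)[0];print(shift((j[0]/1000,j[1]/1000,.18)))
i=np.load("pics/w12.npy",allow_pickle=True).item();print("w12",[onz("wrist",(x,188),.05,i)*1000 for x in(277,361)])
```

```text
tin [459.19454714 307.79430619  79.        ] pan [458.5391951 307.5158375  45.       ]
jar ((616.3292846679688, -154.11270141601562), 33.25661087036133)
[ 611.91073186 -160.82626301   50.        ]
[-291.25299837 -390.95999094   13.6959906 ]
w12 [array([ 603.74564653, -188.02419438,   50.        ]), array([ 623.69936876, -126.11341667,   50.        ])]
```

Request:
{"fn": "move_arm", "kwargs": {"motion": [[[-6,-8,0],[0,0,0],86],[[-12,-16.5,0],[0,0,0],86],[[-12,-16.5,0],[0,0,0],86],[[-12,-16.5,0],[0,0,0],86],[[-12,-16.5,0],[0,0,0],86],[[-12,-16.5,0],[0,0,0],86],[[-12,-16.5,0],[0,0,0],86],[[-12,-16.5,0],[0,0,0],86],[[-12,-16.5,0],[0,0,0],86],[[-12,-16.5,0],[0,0,0],86],[[-12,-16.5,0],[0,0,0],86],[[-12,-16.5,0],[0,0,0],86],[[-12,-16.5,0],[0,0,0],86],[[-12,-16.5,0],[0,0,0],86],[[-12,-16.5,0],[0,0,0],86],[[-12,-16.5,0],[0,0,0],86],[[-12,-16.5,0],[0,0,0],86],[[-12,-16.5,0],[0,0,0],86],[[-12,-16.5,0],[0,0,0],86],[[-12,-16.5,0],[0,0,0],86]]}}

```text
time_s: 29.85
position: [0.5829, -0.072, 0.1929]
orientation: [-0.488, -3.101, 0.001]
wrist_force: [-0.3, 0.6, 0.0]
finger_gap: 0.0858
```

Request:
{"fn": "move_arm", "kwargs": {"motion": [[[-12,-16.5,0],[0,0,0],86],[[-12,-16.5,0],[0,0,0],86],[[-12,-16.5,0],[0,0,0],86],[[-12,-16,0],[0,0,0],86],[[-8,-6,0],[0,0,0],86],[[0,0,0],[0,0,0],86],[[0,0,0],[0,0,0],86],[[0,0,0],[0,0,0],86]]}}

```text
time_s: 30.52
position: [0.6147, -0.1537, 0.1938]
orientation: [-0.485, -3.102, -0.002]
wrist_force: [-1.5, 0.1, -0.0]
finger_gap: 0.0864
```

Run:
```python
from h import *
st();im,i=look("wrist","w16");print(shift((.615,-.1565,.044)),proj("wrist",(.615,-.1565,.05),i))
```

```text
t 30.52 pos [ 614.7 -153.7  193.8] tool x [-0.952  0.305  0.002] y [0.305 0.952 0.001] z [-0.001  0.001 -1.   ] F [-1.45  0.07 -0.04] gap 86.4 q [ 0.06  0.58  0.17  1.64 -0.12  0.93  1.53]
[ -1.26240595  -2.90234466 150.00065702] [313.91347368 188.94906522]
```

View pics/w16.png

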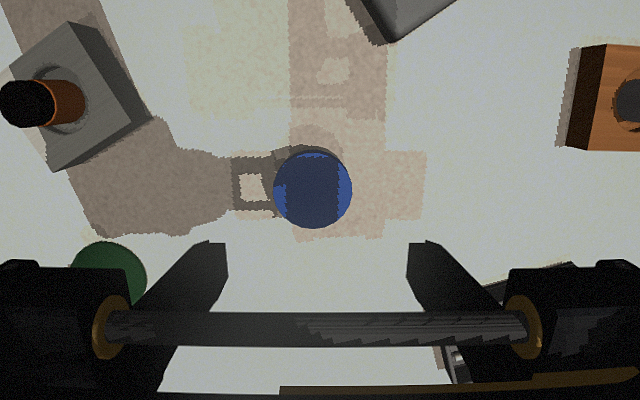

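Request:
{"fn": "move_arm", "kwargs": {"motion": [[[-1.3,-3.5,5],[0,0,0],88],[[0,0,12],[0,0,0],88],[[0,0,16],[0,0,0],88],[[0,0,16],[0,0,0],88],[[0,0,16],[0,0,0],88],[[0,0,12],[0,0,0],88],[[0,0,8],[0,0,0],88],[[0,0,5],[0,0,0],88],[[0,0,0],[0,0,0],88],[[0,0,0],[0,0,0],88]], "grip_force": 20}}

```text
time_s: 31.4
position: [0.6155, -0.1591, 0.1046]
orientation: [0.488, 3.103, -0.0]
wrist_force: [0.1, -1.0, 0.3]
finger_gap: 0.0883
```

Run:
```python
from h import *
st();im,i=look("wrist","w17");print(shift((.615,-.1565,.044)),proj("wrist",(.615,-.1565,.05),i))
```

```text
t 31.4 pos [ 615.5 -159.1  104.6] tool x [-0.952  0.307 -0.   ] y [0.307 0.952 0.   ] z [ 0. -0. -1.] F [ 0.12 -1.04  0.25] gap 88.3 q [ 0.08  0.7   0.15  1.68 -0.14  0.77  1.55]
[ 1.65093765  2.28303099 61.07234097] [321.44406493 227.66635647]
```

View pics/w17.png

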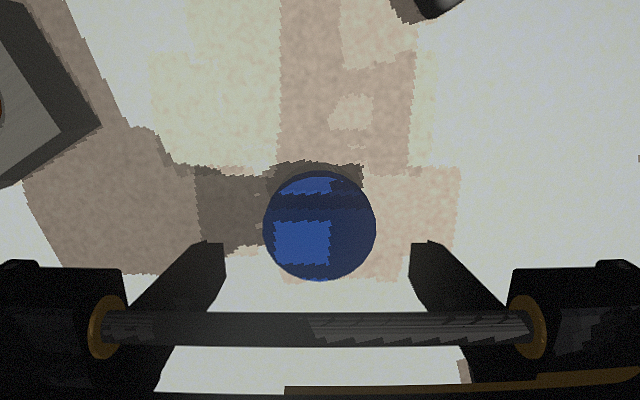

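Request:
{"fn": "move_arm", "kwargs": {"motion": [[[2.2,1.2,4],[0,0,0],88],[[0,0,9],[0,0,0],88],[[0,0,12],[0,0,0],88],[[0,0,12],[0,0,0],88],[[0,0,11],[0,0,0],88],[[0,0,7],[0,0,0],86],[[0,0,4],[0,0,0],80],[[0,0,2],[0,0,0],76],[[0,0,0],[0,0,0],72],[[0,0,0],[0,0,0],70],[[0,0,0],[0,0,0],68],[[0,0,0],[0,0,0],66],[[0,0,0],[0,0,0],64],[[0,0,0],[0,0,0],62],[[0,0,0],[0,0,0],60],[[0,0,0],[0,0,0],60]]}}

```text
time_s: 32.78
position: [0.614, -0.1572, 0.0439]
orientation: [0.488, 3.103, 0.0]
wrist_force: [-0.8, -0.4, 3.9]
finger_gap: 0.0641
```

Run:
```python
from h import *
st()
```

```text
t 32.78 pos [ 614.  -157.2   43.9] tool x [-0.952  0.307 -0.001] y [0.307 0.952 0.   ] z [ 0.001 -0.    -1.   ] F [-0.78 -0.37  3.9 ] gap 64.1 q [ 0.09  0.79  0.13  1.7  -0.15  0.66  1.56]
```

Request:
{"fn": "move_arm", "kwargs": {"motion": [[[0,0,-2],[0,0,0],60],[[0,0,-4],[0,0,0],60],[[0,0,-8],[0,0,0],60],[[0,0,-12],[0,0,0],60],[[0,0,-14],[0,0,0],60],[[0,0,-14],[0,0,0],60],[[0,0,-14],[0,0,0],60],[[0,0,-14],[0,0,0],60],[[0,0,-12],[0,0,0],60],[[0,0,-6],[0,0,0],60],[[0,0,0],[0,0,0],60],[[0,0,0],[0,0,0],60]]}}

```text
time_s: 33.78
position: [0.6136, -0.1571, 0.1436]
orientation: [0.488, 3.103, 0.0]
wrist_force: [-0.2, 0.3, -1.6]
finger_gap: 0.0641
```

Run:
```python
from h import *
st();im,i=look("wrist","w18");print(shift((.449,-.0175,.14)))
```

```text
t 33.78 pos [ 613.6 -157.1  143.6] tool x [-0.952  0.307 -0.   ] y [0.307 0.952 0.   ] z [ 0.  0. -1.] F [-0.2   0.27 -1.62] gap 64.1 q [ 0.07  0.65  0.16  1.68 -0.13  0.83  1.54]
[199.0434003   82.4521776    3.12474466]
```

View pics/w18.png

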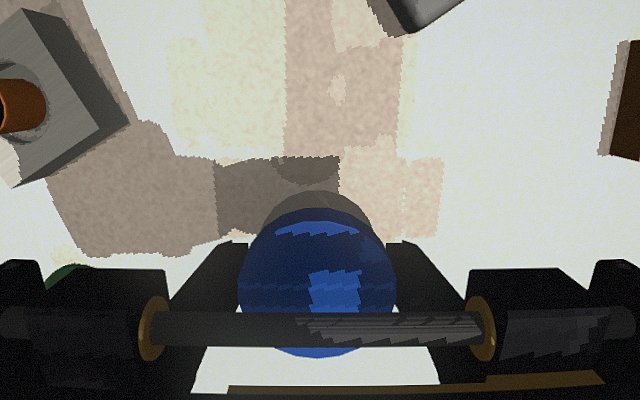

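Run:
```python
from h import *
i=np.load("pics/w18.npy",allow_pickle=True).item();s=robot.state();r=R.from_rotvec(s["orientation"])
for p in[(317,221),(317,358),(238,285),(396,285)]: print(r.inv().apply(onz("wrist",p,.1497,i)-s["position"])*1000)
```

```text
[28.95350405 -0.29885846 -6.72474843]
[-36.26729919  -0.27139613  -6.78307679]
[  0.93733492 -32.44772985  -6.74878425]
[ 0.94315169 31.87429402 -6.75081834]
```

Request:
{"fn": "move_arm", "kwargs": {"motion": [[[6,3,0],[0,0,0],60],[[13,5.5,0],[0,0,0],60],[[13,5.5,0],[0,0,0],60],[[13,5.5,0],[0,0,0],60],[[13,5.5,0],[0,0,0],60],[[13,5.5,0],[0,0,0],60],[[13,5.5,0],[0,0,0],60],[[13,5.5,0],[0,0,0],60],[[13,5.5,0],[0,0,0],60],[[13,5.5,0],[0,0,0],60],[[13,5.5,0],[0,0,0],60],[[13,5.5,0],[0,0,0],60],[[13,5.5,0],[0,0,0],60],[[13,5.5,0],[0,0,0],60],[[13,5,0],[0,0,0],60],[[11,3,0],[0,0,0],60],[[0,0,0],[0,0,0],60],[[0,0,0],[0,0,0],60],[[0,0,0],[0,0,0],60]]}}

```text
time_s: 35.42
position: [0.4501, -0.018, 0.1435]
orientation: [0.488, 3.103, -0.0]
wrist_force: [-0.2, -1.0, -2.1]
finger_gap: 0.064
```

Run:
```python
from h import *
st();im,i=look("wrist","w19");print(shift((.449,-.0175,.089)),proj("wrist",(.449,-.0175,.045),i),proj("wrist",(.449-.05*.952,-.0175+.05*.307,.045),i))
```

```text
t 35.42 pos [450.1 -18.  143.5] tool x [-0.952  0.307 -0.001] y [ 0.307  0.952 -0.   ] z [ 0.001 -0.    -1.   ] F [-0.19 -1.02 -2.07] gap 64.0 q [-0.19  0.39  0.15  2.15 -0.1   0.61  1.29]
[ 1.43355515  0.24004348 54.50871645] [317.57129678 203.37128494] [317.62508546 130.70586419]
```

View pics/w19.png

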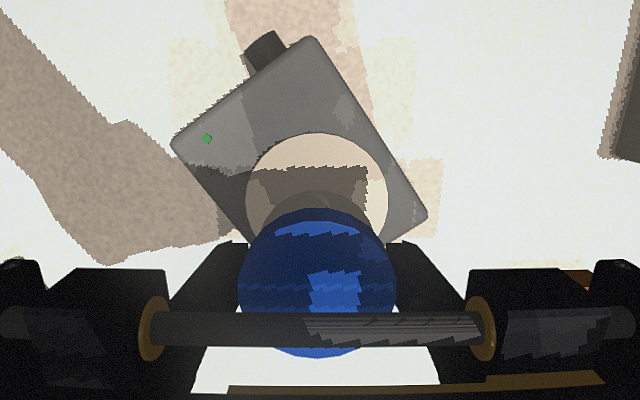

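Request:
{"fn": "move_arm", "kwargs": {"motion": [[[2,0,4],[0,0,0],60],[[0,0,9],[0,0,0],60],[[0,0,11],[0,0,0],60],[[0,0,11],[0,0,0],60],[[0,0,8],[0,0,0],60],[[0,0,5],[0,0,0],60],[[0,0,2],[0,0,0],60],[[0,0,1],[0,0,0],60],[[0,0,0],[0,0,0],60],[[0,0,0],[0,0,0],60]]}}

```text
time_s: 36.3
position: [0.4479, -0.017, 0.0927]
orientation: [0.488, 3.103, 0.0]
wrist_force: [0.5, 0.0, -1.5]
finger_gap: 0.0644
```

Run:
```python
from h import *
st();im,i=look("wrist","w20");print(shift((.449,-.0175,.089)))
```

```text
t 36.3 pos [447.9 -17.   92.7] tool x [-0.952  0.307 -0.001] y [0.307 0.952 0.   ] z [ 0.001  0.    -1.   ] F [ 0.49  0.02 -1.46] gap 64.4 q [-0.17  0.49  0.12  2.17 -0.12  0.49  1.31]
[-1.18853954 -0.14832881  3.78341384]
```

View pics/w20.png

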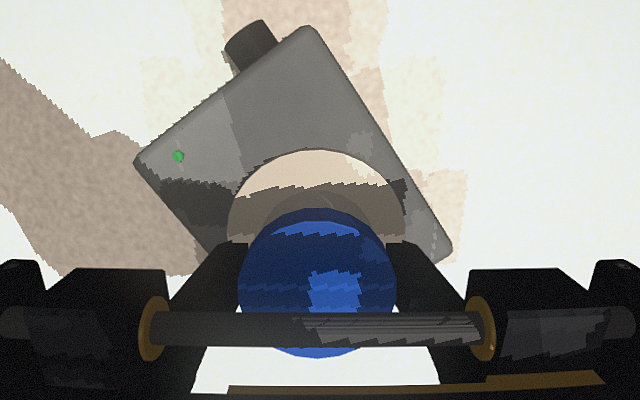

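Request:
{"fn": "move_arm", "kwargs": {"motion": [[[0,0,1.5],[0,0,0],60],[[0,0,1],[0,0,0],60],[[0,0,0.5],[0,0,0],60],[[0,0,0],[0,0,0],60]]}}

```text
time_s: 36.68
position: [0.4475, -0.017, 0.0894]
orientation: [-0.488, -3.103, 0.0]
wrist_force: [0.4, 0.8, -2.1]
finger_gap: 0.0644
```

Request:
{"fn": "move_arm", "kwargs": {"motion": [[[0,0,0.6],[0,0,0],60],[[0,0,0],[0,0,0],60]]}}

```text
time_s: 36.85
position: [0.4476, -0.017, 0.0889]
orientation: [0.488, 3.103, 0.0]
wrist_force: [-0.4, 0.2, -0.3]
finger_gap: 0.0641
```

Request:
{"fn": "move_arm", "kwargs": {"motion": [[[0,0,0.5],[0,0,0],60],[[0,0,0],[0,0,0],60]]}}

```text
time_s: 37.02
position: [0.4476, -0.017, 0.0888]
orientation: [0.488, 3.103, 0.0]
wrist_force: [-1.9, 0.2, 7.4]
finger_gap: 0.0643
```

Request:
{"fn": "move_arm", "kwargs": {"motion": [[[0,0,-0.6],[0,0,0],64],[[0,0,0],[0,0,0],66],[[0,0,0],[0,0,0],69],[[0,0,0],[0,0,0],74],[[0,0,0],[0,0,0],80],[[0,0,0],[0,0,0],86],[[0,0,-4],[0,0,0],88],[[0,0,-10],[0,0,0],88],[[0,0,-18],[0,0,0],88],[[0,0,-20],[0,0,0],88],[[0,0,-20],[0,0,0],88],[[0,0,-20],[0,0,0],88],[[0,0,-10],[0,0,0],88],[[0,0,0],[0,0,0],88],[[0,0,0],[0,0,0],88]]}}

```text
time_s: 38.27
position: [0.4479, -0.017, 0.1917]
orientation: [0.487, 3.102, 0.001]
wrist_force: [-0.1, 0.0, 0.7]
finger_gap: 0.0881
```

Run:
```python
from h import *
st();im,i=look("wrist","w21")
s,_=look("scene","s21");cv2.imwrite("pics/s21c.png",cv2.resize(s[140:350,165:500],None,fx=2.38,fy=2.38))
```

```text
t 38.27 pos [447.9 -17.  191.7] tool x [-0.952  0.307 -0.002] y [0.307 0.952 0.001] z [ 0.002  0.    -1.   ] F [-0.13  0.04  0.71] gap 88.1 q [-0.21  0.29  0.17  2.12 -0.07  0.73  1.27]
```

View pics/w21.png

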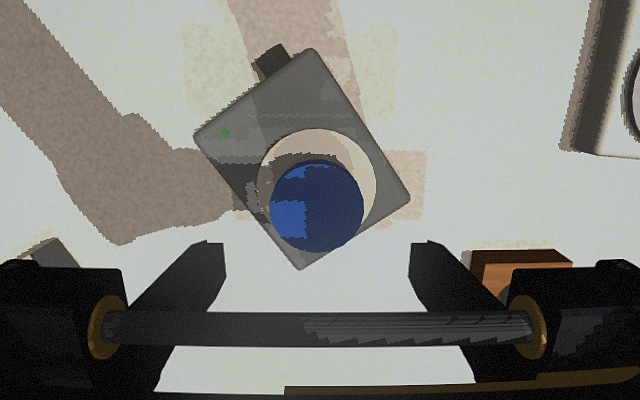

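View pics/s21c.png

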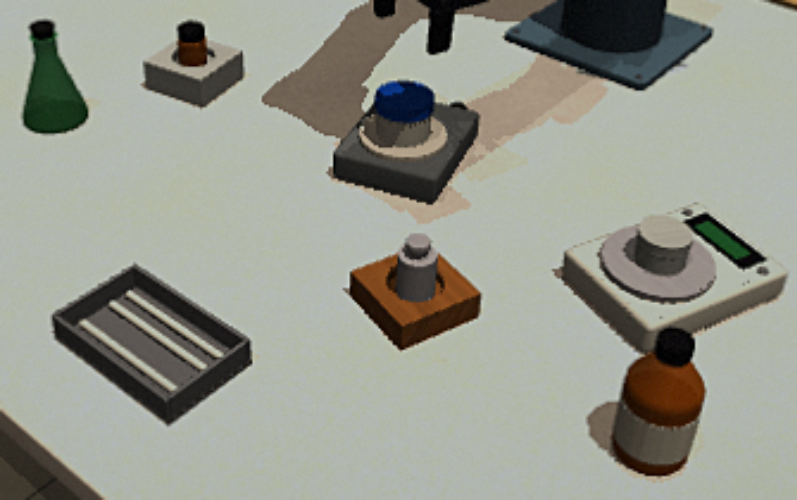

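Request:
{"fn": "move_arm", "kwargs": {"motion": [[[0,0,-15],[0,0,0],88],[[5,7,-15],[0,0,0],88],[[11,16,-15],[0,0,0],88],[[11,16,-10],[0,0,0],88],[[11,16,-5],[0,0,0],88],[[11,16,0],[0,0,0],88],[[11,16,0],[0,0,0],88],[[11,16,0],[0,0,0],88],[[11,16,0],[0,0,0],88],[[11,16,0],[0,0,0],88],[[11,16,0],[0,0,0],88],[[11,16,0],[0,0,0],88],[[11,16,0],[0,0,0],88],[[11,16,0],[0,0,0],88],[[11,16,0],[0,0,0],88],[[11,16,0],[0,0,0],88],[[11,16,0],[0,0,0],88],[[11,16,0],[0,0,0],88],[[11,16,0],[0,0,0],88],[[5,8,0],[0,0,0],88]]}}

```text
time_s: 40.03
position: [0.3467, 0.3184, 0.2499]
orientation: [-0.484, -3.102, 0.001]
wrist_force: [0.4, -0.3, 0.1]
finger_gap: 0.0878
```

Request:
{"fn": "move_arm", "kwargs": {"motion": [[[5,10,0],[0,0,0],88],[[8,16,0],[0,0,0],88],[[8,16,0],[0,0,0],88],[[8,16,0],[0,0,0],88],[[8,16,0],[0,0,0],88],[[8,16,0],[0,0,0],88],[[8,16,0],[0,0,0],88],[[4,8,0],[0,0,0],88],[[0,0,0],[0,0,0],88],[[0,0,0],[0,0,0],88],[[0,0,0],[0,0,0],88]]}}

```text
time_s: 40.95
position: [0.3294, 0.4411, 0.2506]
orientation: [0.49, 3.103, -0.002]
wrist_force: [-0.6, 0.6, -0.0]
finger_gap: 0.0879
```

Run:
```python
from h import *
st()
i=np.load("pics/w21.npy",allow_pickle=True).item()
print("jar",onz("wrist",(317,206),.095,i)*1000,"plate L/R",onz("wrist",(256,187),.045,i)*1000,onz("wrist",(377,187),.045,i)*1000,onz("wrist",(317,129),.045,i)*1000)
t,_=look("top","t22");cv2.imwrite("pics/t22c.png",cv2.resize(t[140:310,140:510],None,fx=2.1,fy=2.1,interpolation=2))
```

```text
t 40.95 pos [329.4 441.1 250.6] tool x [-0.951  0.308 -0.   ] y [ 0.308  0.951 -0.001] z [-0.    -0.001 -1.   ] F [-0.59  0.58 -0.05] gap 87.9 q [-0.92  0.38 -0.11  1.81  0.05  0.96  0.2 ]
jar [448.01113331 -17.15081161  95.        ] plate L/R [433.03153795 -65.55283822  45.        ] [463.91966681  30.26236107  45.        ] [403.23125762  -2.65299803  45.        ]
```

View pics/t22c.png

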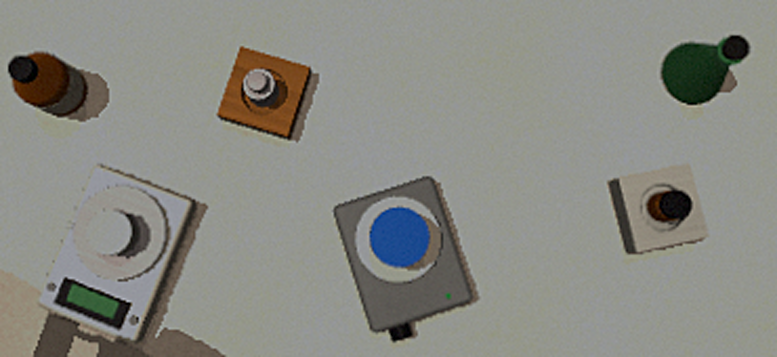

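Run:
```python
from h import *
im=cv2.imread("pics/t22.png");m=cv2.inRange(cv2.cvtColor(im,cv2.COLOR_BGR2HSV),(100,120,60),(125,255,255));m[:,:280]=0;m[:,400:]=0
c=max(cv2.findContours(m,0,1)[0],key=cv2.contourArea);P=np.array([onz("top",p[0].astype(float),.095)[:2] for p in c],np.float32)*1000
print("jar top",cv2.minEnclosingCircle(P))
f=lambda x,y:((x+.5)/2.1-.5+140,(y+.5)/2.1-.5+140)
for n,p,z in[("tin",(113,233),.079),("vial",(677,205),.082),("weight",(259,83),.082),("bottle",(23.5,68.5),.125),("flask",(735,48),.126)]:print(n,onz("top",f(*p),z)*1000)
print(robot.state()["time_s"]);robot.sign_off()
```

```text
jar top ((450.8161926269531, -15.633939743041992), 32.43629455566406)
tin [459.26287294 305.01907427  79.        ]
vial [ 480.44004729 -331.54834508   82.        ]
weight [628.43591697 141.42798049  82.        ]
bottle [639.32154166 397.89153717 125.        ]
flask [ 651.24196219 -394.86065108  126.        ]
41.0
the job is handed in; nothing more can be done
```

The job is done as asked and in the order asked, and I handed it in at 41 s with the gripper open and clear of everything.

Each piece was lowered until the wrist force showed contact, then released. These are the final distances from the middle of each place, from the last pictures:

| Piece | Place | Offset |
|---|---|---|
| Check weight | well of the wooden block | about 3 mm, inside the well |
| Amber vial | well of the cooling block | under 1 mm |
| Tin | middle of the balance pan | about 1 mm by the wrist camera, 2–3 mm by the top camera |
| Jar | middle of the stirrer plate | about 1 mm by both cameras |

- **Upright and bystanders:** All four pieces stand upright in the last pictures. The bottle and flask caps read within about 1 mm of where they were at the start.
- **Disagreements:** The cameras differed from one another by 2–5 mm at most points, a little over the calibration error. An early scene-camera reading of the cooler well was about 15 mm off, because only part of the rim was visible. I used the top and wrist cameras for the cooler instead.

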